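# Load the source-part dryer and switch it on

## Task

Cleaned ion-source carriers are lying about on the bench: lay every one of them flat in the drying tray, the long ones in the long compartments and the short ones in the short compartments, one to a compartment. Once the tray is loaded, start the dryer at its control box: lift the sprung guard until it stays up, flip the toggle beneath it over to the hinge side, and let the guard drop shut again. Leave the other things on the bench where they are.

Things in the scene. Friction and masses are not known exactly. Their poses are not given: they have to be found in the camera images.
- long_1: Long aluminium T-section carrier, about 0.115 kg: flat foot 140 x 30 x 5 mm with a web 90 mm long, 10 mm thick, standing 24 mm up from the middle of the foot along its length (overall height 29 mm; grip it by the web); small white insulators at both ends of the foot. Origin: centre of the underside; x along the length, z up. May be absent (None).
- long_2: Long aluminium T-section carrier, about 0.115 kg: flat foot 140 x 30 x 5 mm with a web 90 mm long, 10 mm thick, standing 24 mm up from the middle of the foot along its length (overall height 29 mm; grip it by the web); small white insulators at both ends of the foot. Origin: centre of the underside; x along the length, z up. May be absent (None).
- short_1: Short aluminium T-section carrier, about 0.065 kg: flat foot 86 x 32 x 5 mm with a web 44 mm long, 10 mm thick, standing 24 mm up from the middle of the foot along its length (overall height 29 mm; grip it by the web); small white insulators at both ends of the foot. Origin: centre of the underside; x along the length, z up. May be absent (None).
- short_2: Short aluminium T-section carrier, about 0.065 kg: flat foot 86 x 32 x 5 mm with a web 44 mm long, 10 mm thick, standing 24 mm up from the middle of the foot along its length (overall height 29 mm; grip it by the web); small white insulators at both ends of the foot. Origin: centre of the underside; x along the length, z up. May be absent (None).
- short_3: Short aluminium T-section carrier, about 0.065 kg: flat foot 86 x 32 x 5 mm with a web 44 mm long, 10 mm thick, standing 24 mm up from the middle of the foot along its length (overall height 29 mm; grip it by the web); small white insulators at both ends of the foot. Origin: centre of the underside; x along the length, z up. May be absent (None).
- short_4: Short aluminium T-section carrier, about 0.065 kg: flat foot 86 x 32 x 5 mm with a web 44 mm long, 10 mm thick, standing 24 mm up from the middle of the foot along its length (overall height 29 mm; grip it by the web); small white insulators at both ends of the foot. Origin: centre of the underside; x along the length, z up. May be absent (None).
- dryer: Drying station, fixed: low grey base 124 x 374 mm carrying a tray of six open compartments (floor 20 mm above the bench, walls and dividers 4 mm thick and 10 mm high), a grey air duct 34 mm high along its far side. Origin: centre of the tray at bench level; x towards the duct, y along the station.
- bay_long_a (a point): Centre of the floor of the long compartment nearer the robot: 154 mm long (along the station's y) x 48 mm wide, 10 mm deep. Either long carrier may lie in it, either way round.
- bay_long_b (a point): Centre of the floor of the long compartment nearer the duct: 154 mm long (along the station's y) x 48 mm wide, 10 mm deep. Either long carrier may lie in it, either way round.
- bay_short_a (a point): Centre of the floor of the short compartment next to the long ones: 100 mm long (along the station's x) x 46 mm wide, 10 mm deep. Any short carrier may lie in it, either way round.
- bay_short_b (a point): Centre of the floor of the short compartment second from the long ones: 100 mm long (along the station's x) x 46 mm wide, 10 mm deep. Any short carrier may lie in it, either way round.
- bay_short_c (a point): Centre of the floor of the short compartment third from the long ones: 100 mm long (along the station's x) x 46 mm wide, 10 mm deep. Any short carrier may lie in it, either way round.
- bay_short_d (a point): Centre of the floor of the short compartment at the end, farthest from the long ones: 100 mm long (along the station's x) x 46 mm wide, 10 mm deep. Any short carrier may lie in it, either way round.
- control_box: The dryer's control box, fixed: grey, 116 (x) x 96 (y) x 55 mm high, teal panel on the side that faces the robot, the guarded switch in the middle of its top. Origin: centre of the underside; x points from the teal panel to the hinge of the guard (away from the robot), z up.
- guard (a joint): Angle of the guard, a black cap 78 mm long, 48 mm wide, 39 mm above its hinge (45 mm above the box), hinged at its far end about the box's y axis: 0 = shut, growing as its near end is lifted, 1.6 = stop, fully open (upright). Its over-centre spring pulls it shut when it is let go below about 1.0 rad (about 1 N at the near end) and holds it open against the stop beyond about 1.2 rad.
- guard_fin (a point): Middle of the ribbed lifting fin on top of the guard (moves with it): fin 32 mm long along the guard, 10 mm thick across it (box's y), standing 28 mm up from the cap; this point is 14 mm above the cap and, with the guard shut, 62 mm nearer the robot than the hinge axis and 54 mm above it.
- guard_hinge (a point): Point on the hinge axis of the guard, in its middle, 36 mm beyond the box's centre and 61 mm above the bench (6 mm above the box top); the axis is the box's y axis.
- toggle (a joint): Angle of the toggle under the guard: 0 = off, leaning 0.35 rad towards the robot (teal panel side); 0.7 = on, leaning 0.35 rad the other way, towards the hinge. Over-centre: needs about 1 to 2 N at the tip and snaps to the nearer end.
- toggle_tip (a point): Middle of the ball (13 mm across) on the end of the steel toggle bat, which is 10 mm thick; it swings about an axis along the box's y, 59 mm above the bench, 14 mm nearer the robot than the box's centre, and the ball is 29 mm from that axis.
- jar: Amber jar with white lid, 50 mm across, 60 mm high; loose, not part of the job. Origin: under its middle.
- wash_bottle: White wash bottle, 66 mm across, 170 mm high; loose, not part of the job. Origin: under its middle.
- wrench: Spanner, 130 mm long, lying flat; loose, not part of the job. Origin: under its middle.
- pot: Small white pot with black lid, 44 mm across, 40 mm high; loose, not part of the job. Origin: under its middle.

How it is judged:
By the outcome, as a careful person would: the job done as asked, in the order asked, and still so for the second after the job is handed in, with the robot touching nothing.
Of long_1, long_2, short_1, short_2, short_3, short_4 only 4 to 6 are there at a start; the rules pass over those that are not, and their reading is None.
At some moment in a run one of long_1, long_2, short_1, short_2, short_3, short_4 may be knocked a few centimetres aside while the robot is not near it.
It also fails if it takes over 210 s, if anything falls off the work surface, if the arm or the gripper's body presses on something with over 40 N, if the wrist force passes 120 N, or if a joint passes its speed limit or range.

## Robot

A 6-joint arm with a two-finger parallel gripper is mounted at the origin on the work surface. World frame = base frame: x ahead of the robot, y to its left, z up, the work surface at z = 0. Lengths are in m, angles in rad, forces in N, time in s.
With the tool pointing down it reaches from about 0.35 to 0.775 m from the base axis. Payload 7.3 kg.
Tool frame: the origin (TCP) lies at the very end of the fingers, on their centre line; the grasp point (between the pads) lies 19 mm behind it (r.hold_point_z is the distance from the TCP to the grasp point, in m); z points along the fingers, y is the direction in which the jaws open and shut (so a half turn about z gives the same grasp; the last joint's range is limited). The gripper opens to 92 mm and grips with 3 to 60 N. Pads are 19 mm wide; open, the fingers measure 130 mm over their backs; the gripper's body (75 mm by 190 mm) begins 47 mm behind the grasp point.
Start: joints at [-1.265, 0.342, 1.524, -0, 1.275, -0.146], TCP at [0.229, -0.472, 0.227] pointing down, gripper open.
Joint ranges: [-2.53, 2.53], [-0.77, 2.02], [0.04, 2.7], [-1, 4.14], [0.28, 2.66], [-3.11, 3.11]. Speed limits (rad/s): [2.57, 2.57, 3.14, 3.14, 3.14, 3.14].

## Interface

Orientations are given as a rotation vector (axis times angle).
In Python, from bench import readout, vision, workorder, r gives the robot as it stands. The module is installed in compiled form; this text tells all that it offers.
- The arm moves only by the shell command python3 -m pendant 'ROWS' [OPENING] [FORCE]. ROWS is a JSON object of lists of equal length, an entry for each row: "offset": the shift along the tool's x, y, z in units of 0.08 m (1.0 is 0.08 m), a list of three; "rotation": the turn, a rotation vector about the tool's x, y, z in units of 180 degrees (1.0 is 180 degrees), a list of three. A call has 1 to 12 rows; each row is the pose to reach, as a shift and turn from the pose commanded when the call began, along the tool's axes at that moment, turning the shorter way round; what a row does not reach only later rows make up. A row lasts 1/10 s, in which the tool goes at most 50 mm and 8.59 degrees, less where a joint would pass 70% of its speed; a pose out of reach is approached as far as the arm can. A call with a number of a shift or a turn outside -1 to 1 is refused whole. A call with a gripper value outside its range is refused whole. OPENING is the gripper's target within -1 to 1 (fully open at 1, half-way at 0, shut at -1), set as the call begins (- or left out, the last holds). The fingers move at their own pace and stop on an object; FORCE is the grip in N (left out, the last holds). Time passes only in rows, so rows that repeat a pose let the fingers close. It gives the time, the measured TCP pose, the force and the opening at its end, in the units of the state.
- readout.read_state(): the state, without advancing time (a new reading comes with each control period).
- vision.snapshot(name): name is "scene" or "top"; returns a dict with "image" (384x512x3 uint8, red, green, blue), "camera_matrix" (3x3 intrinsics, pixels), "rvec" (rotation vector, rad) and "tvec" (3), from world to camera coordinates, as OpenCV has them. Camera axes: x right, y down, z forward; pixel columns grow to the right and rows downward; lengths in m; the calibration is good to about 2 mm. A picture is of the moment at which its call begins. There is no depth.
- workorder.hand_in(): hands the job in, once; it reports no verdict.
The state is a dict: "time_s": time; "q": joint angles; "dq": joint speeds; "tau": joint torques, N m; "ee_pos": TCP position; "tcp_rot": TCP orientation; "wrist_force": force on the tool from outside, world axes, zero at the start; "wrist_torque": the same for the moment, N m; "finger_gap": opening from 0.0 (shut) to 1.0 (fully open).
Only numpy, scipy, OpenCV 4.12 (cv2) and the standard library are available. Lean on these libraries where they do the work, as an engineer would, in place of code of your own. Each camera call takes 0.05 s, during which the arm holds its last target. There are 200 camera calls.

## Working session

There is one attempt and no reset: what is moved stays moved. The work goes in short steps, Python scripts to look and compute and a shell command to move; the robot and the scene stay as the last step left them, time stands still between calls to the robot, and variables do not carry over. Pictures are saved under pics/ and viewed, about 12 in all and at most 16, crops included, and the job is handed in when it is done.

```bash
mkdir -p pics
python3 - <<'E'
from bench import readout, vision, r
import cv2,numpy as np
for n in("top","scene"):
    s=vision.snapshot(n); cv2.imwrite(f"pics/{n}0.png",cv2.resize(s["image"][:,:,::-1],None,fx=1.5,fy=1.5,interpolation=cv2.INTER_CUBIC))
    R=cv2.Rodrigues(s["rvec"])[0]; print(n,s["camera_matrix"].tolist(),(-R.T@np.array(s["tvec"]).ravel()).round(3),R.round(3).tolist())
print(readout.read_state(), r.hold_point_z)
E
```

```text
top [[439.13471543194646, 0.0, 255.63502455908915], [0.0, 439.13471543194646, 200.95370936350662], [0.0, 0.0, 1.0]] [ 0.386 -0.027  1.195] [[-0.022, -1.0, -0.017], [-0.996, 0.023, -0.09], [0.09, 0.015, -0.996]]
scene [[399.4200039798995, 0.0, 252.90009120245824], [0.0, 399.4200039798995, 190.0775796336834], [0.0, 0.0, 1.0]] [0.951 0.751 0.675] [[-0.875, 0.484, 0.024], [0.245, 0.486, -0.839], [-0.418, -0.728, -0.544]]
{'time_s': 0.1, 'q': array([-1.26503211e+00,  3.42649717e-01,  1.52490539e+00,  1.12087877e-05,
        1.27540516e+00, -1.46002997e-01]), 'dq': array([-2.71588027e-04, -2.59714589e-03, -9.08360154e-04, -5.78447866e-04,
        4.92938858e-05, -7.73597421e-04]), 'tau': array([ 1.42782916e-03, -4.32006097e+01, -2.44694316e+01,  7.19179655e-02,
        5.26248990e-02, -6.75071715e-05]), 'ee_pos': array([ 0.22910505, -0.47197575,  0.22612181]), 'tcp_rot': array([-3.06045717e+00, -7.03304469e-01,  1.54566649e-04]), 'wrist_force': array([-0.70848588, -0.57878088,  0.59127283]), 'wrist_torque': array([0.00324174, 0.03868401, 0.00258656]), 'finger_gap': 0.9967500477582103} 0.0188
```

View pics/top0.png

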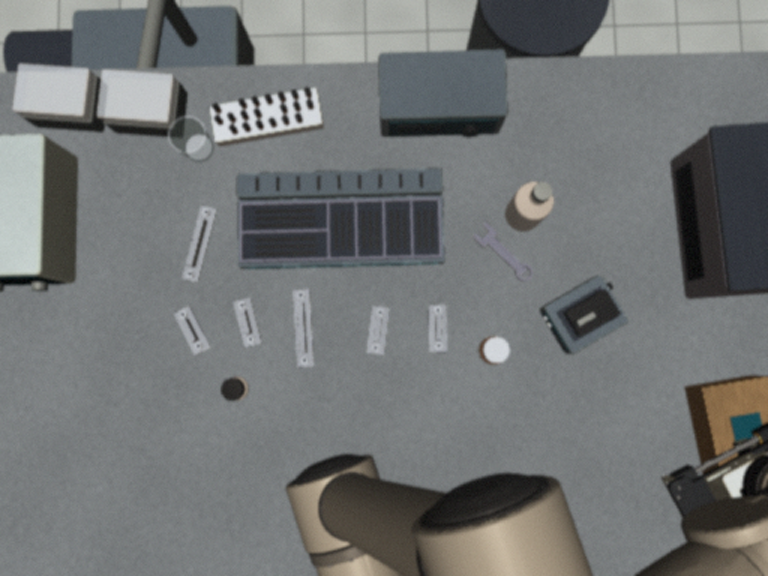

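View pics/scene0.png

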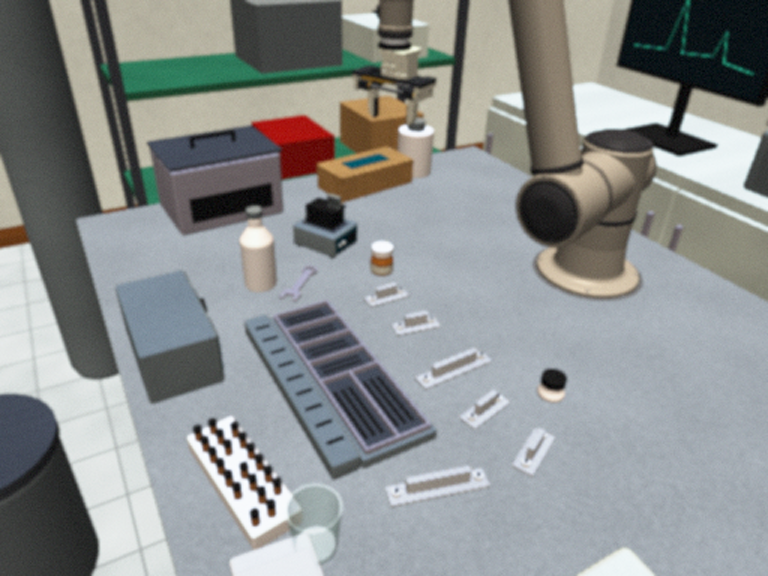

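Top view: six carriers. The long ones are at about (199,243) and (303,328), the short ones at (192,330), (247,322), (378,330) and (438,328). The tray's long bays are on the left (y+), and the box is at (584,314). Next I'll measure these.

```bash
cat > h.py <<'E'
import cv2,numpy as np
from bench import readout, vision
def ray(s,px,z):
    px=np.atleast_2d(np.array(px,float)); R=cv2.Rodrigues(np.array(s["rvec"],float))[0]; c=-R.T@np.array(s["tvec"],float).ravel()
    d=np.c_[px,np.ones(len(px))]@np.linalg.inv(s["camera_matrix"]).T@R
    return c+d*((z-c[2])/d[:,2])[:,None]
def proj(s,p): return cv2.projectPoints(np.atleast_2d(np.array(p,float)),np.array(s["rvec"],float),np.array(s["tvec"],float),s["camera_matrix"],None)[0][:,0]
def carriers(s,zs=0.005,thr=128,poly=None):
    im=cv2.resize(s["image"],None,fx=4,fy=4,interpolation=cv2.INTER_CUBIC)
    m=(im.min(2)>thr).astype(np.uint8); m=cv2.morphologyEx(m,cv2.MORPH_CLOSE,np.ones((25,25)))
    out=[]
    for c in cv2.findContours(m,cv2.RETR_EXTERNAL,cv2.CHAIN_APPROX_NONE)[0]:
        w=ray(s,(c[:,0]+.5)/4-.5,zs)
        (cx,cy),(a,b),_=rect=cv2.minAreaRect((w[:,:2]*1000).astype(np.float32))
        L,W=max(a,b),min(a,b)
        if 60<L<170 and 20<W<48 and 0.2<cx/1e3<.75:
            B=cv2.boxPoints(rect); e=B[1]-B[0]; f=B[2]-B[1]; e=e if np.hypot(*e)>np.hypot(*f) else f
            out.append((cx/1e3,cy/1e3,np.degrees(np.arctan2(e[1],e[0]))%180,L,W))
    return sorted(out,key=lambda o:-o[1])
E
python3 - <<'E'
from h import *
s=vision.snapshot("top"); t=vision.snapshot("scene")
for thr in(115,130): 
  for o in carriers(s,thr=thr): print(thr,np.round(o,3))
im=s["image"]
a=cv2.resize(im[105:185,150:300],None,fx=5,fy=5,interpolation=cv2.INTER_CUBIC)
b=cv2.resize(im[180:240,355:425],None,fx=5,fy=5,interpolation=cv2.INTER_CUBIC)
c=cv2.resize(t["image"][125:175,190:245],None,fx=6,fy=6,interpolation=cv2.INTER_CUBIC)
can=np.zeros((700,760,3),np.uint8); can[:400,:750]=a; can[400:700,:350]=b; can[400:700,355:685]=c
cv2.imwrite("pics/crop1.png",can[:,:,::-1][:700]) if False else cv2.imwrite("pics/crop1.png",cv2.resize(can[:,:,::-1],None,fx=.857,fy=.857))
E
```

```text
130 [ 0.45   0.341 26.687 91.706 36.795]
130 [  0.61    0.328 166.164 146.842  35.808]
130 [  0.457   0.238  20.041 104.069  42.978]
130 [4.50000e-01 1.38000e-01 3.04000e+00 1.45483e+02 3.55800e+01]
130 [4.44000e-01 2.00000e-03 1.72533e+02 9.15330e+01 3.72060e+01]
130 [ 4.44000e-01 -1.04000e-01  1.78246e+02  9.02490e+01  4.24960e+01]
```

View pics/crop1.png

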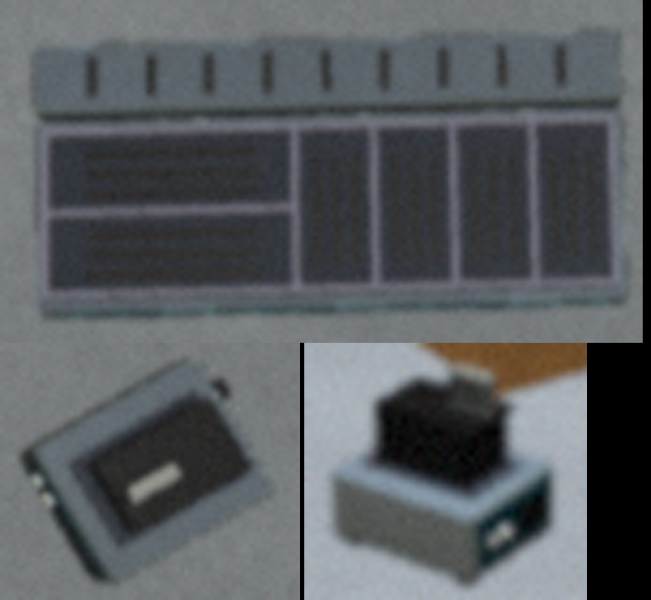

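```bash
sed -i 's/    im=cv2.resize(s\["image"\]/    im=cv2.resize(cv2.GaussianBlur(s["image"],(0,0),1.0)/' h.py
python3 - <<'E'
from h import *
ss=[vision.snapshot("top") for _ in range(4)]; s=dict(ss[0]); s["image"]=np.mean([x["image"] for x in ss],0).astype(np.uint8)
cv2.imwrite("pics/avg.png",s["image"][:,:,::-1])
for thr in(125,135,145): 
  for o in carriers(s,thr=thr): print(thr,np.round(o,3))
im=cv2.resize(s["image"],None,fx=4,fy=4,interpolation=cv2.INTER_CUBIC).astype(int)
def rect(m,z,roi,name):
    k=np.zeros(m.shape,np.uint8); x0,x1,y0,y1=[4*v for v in roi]; k[y0:y1,x0:x1]=m[y0:y1,x0:x1]
    k=cv2.morphologyEx(k,cv2.MORPH_OPEN,np.ones((5,5)))
    k=cv2.morphologyEx(k,cv2.MORPH_CLOSE,np.ones((15,15)))
    c=max(cv2.findContours(k,cv2.RETR_EXTERNAL,cv2.CHAIN_APPROX_NONE)[0],key=cv2.contourArea)
    w=ray(s,(c[:,0]+.5)/4-.5,z); R=cv2.minAreaRect((w[:,:2]*1000).astype(np.float32)); print(name,R)
    return k
R,G,B=im[...,0],im[...,1],im[...,2]
for p in[(200,140),(153+8,128),(160,137),(219,150),(200,115),(390,215),(372,212),(405,190),(395,225),(364,208),(420,230)]: print(p,im[p[1]*4,p[0]*4])
k1=rect(((R+B)/2-G>5),0.03,(150,305,120,180),"tray")
k2=rect((B-R>8)&(G>75),0.055,(355,425,180,240),"box")
k3=rect((R>120),0.128,(375,405,195,225),"fin")
k4=rect((im.max(2)<75),0.1,(365,415,185,235),"cap")
k=np.hstack([k1[480:740,600:1220],k2[700:960,1420:1700]*1+0]) ; cv2.imwrite("pics/m1.png",cv2.resize(k*255,None,fx=.8,fy=.8))
E
```

```text
125 [ 0.447  0.342 30.838 98.415 43.771]
125 [4.44000e-01 2.00000e-03 1.73173e+02 9.59520e+01 4.17470e+01]
125 [ 0.579 -0.234 43.489 95.317 26.06 ]
135 [ 0.449  0.342 28.546 91.211 35.763]
135 [  0.61    0.328 165.4   144.312  33.57 ]
135 [ 0.462  0.24  14.363 89.662 34.161]
135 [4.50000e-01 1.38000e-01 2.78000e+00 1.43699e+02 3.41420e+01]
135 [4.43000e-01 2.00000e-03 1.72081e+02 8.97840e+01 3.54480e+01]
135 [ 4.44000e-01 -1.06000e-01  1.78407e+02  8.81300e+01  3.71340e+01]
145 [ 0.449  0.342 28.25  87.167 31.779]
145 [  0.61    0.328 165.123 139.675  29.301]
145 [ 0.462  0.24  14.148 86.049 29.681]
145 [4.50000e-01 1.38000e-01 2.81700e+00 1.39491e+02 3.03230e+01]
145 [4.43000e-01 2.00000e-03 1.71265e+02 8.57980e+01 3.10430e+01]
145 [ 4.44000e-01 -1.06000e-01  1.78401e+02  8.40550e+01  3.30880e+01]
(200, 140) [49 49 50]
(161, 128) [ 91 100 107]
(160, 137) [113 114 125]
(219, 150) [ 99  97 108]
(200, 115) [102 109 113]
(390, 215) [103 104  97]
(372, 212) [ 87  94 101]
(405, 190) [64 68 70]
(395, 225) [ 96 105 112]
(364, 208) [56 66 67]
(420, 230) [121 124 126]
tray ((616.9328002929688, 95.79187774658203), (41.09965515136719, 20.714054107666016), 1.272139549255371)
box ((460.1244201660156, -359.5663146972656), (95.40133666992188, 116.01217651367188), 29.052188873291016)
fin ((447.8840637207031, -337.54022216796875), (7.116616725921631, 28.364511489868164), 28.45393180847168)
cap ((461.4554748535156, -355.2749938964844), (56.79448318481445, 102.44066619873047), 28.192604064941406)
```

View pics/m1.png

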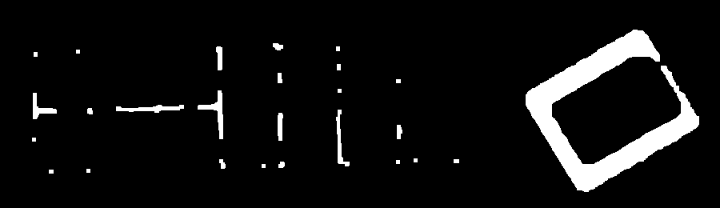

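Run:
```python
from h import *
g=cv2.imread("pics/avg.png"); s=vision.snapshot("top")
im=cv2.resize(g,None,fx=4,fy=4,interpolation=cv2.INTER_CUBIC).max(2)
for thr in(65,75,82):
    k=np.zeros(im.shape,np.uint8); k[480:740,600:1220]=(im<thr)[480:740,600:1220]
    k=cv2.morphologyEx(k,cv2.MORPH_OPEN,np.ones((9,9)))
    for c in cv2.findContours(k,cv2.RETR_EXTERNAL,cv2.CHAIN_APPROX_NONE)[0]:
        if cv2.contourArea(c)<2500: continue
        w=ray(s,(c[:,0]+.5)/4-.5,0.025); (x,y),(a,b),t=cv2.minAreaRect((w[:,:2]*1000).astype(np.float32)); print(thr,round(x),round(y),round(a),round(b),round(t,1))
print(readout.read_state()['time_s'])
```

```text
65 599 167 42 147 0.4
65 651 167 41 147 0.0
65 625 62 92 39 0.2
65 625 13 38 92 89.5
65 626 -88 87 38 0.2
65 626 -38 38 91 89.7
75 599 167 150 43 90.0
75 651 167 43 150 0.0
75 625 63 42 95 89.9
75 625 12 41 95 90.0
75 625 -38 95 42 0.1
75 625 -88 95 41 0.0
82 599 167 45 151 0.0
82 651 167 45 151 0.0
82 625 63 97 43 0.0
82 625 12 43 97 89.9
82 625 -38 97 43 0.1
82 625 -88 97 43 0.0
0.45
```

Box: centre (0.460, -0.360), yaw about -61°, with the fin where it should be. Tray yaw is about 0. The bay centres are long_a (.599,.167), long_b (.651,.167) and shorts at x=.625, y=.063/.0125/-.038/-.088. First I'll move above the short carrier at (.444,-.106).

```bash
python3 -m pendant '{"offset":[[0,0,0],[0,0,0],[0,0,0],[0,0,0],[0,0,0]],"rotation":[[0,0,0.1437],[0,0,0.1437],[0,0,0.1437],[0,0,0.1437],[0,0,0.1437]]}' 0 20
python3 -m pendant '{"offset":[[1,-1,0],[1,-1,0],[1,-1,0]],"rotation":[[0,0,0],[0,0,0],[0,0,0]]}'
python3 -m pendant '{"offset":[[1,-1,0],[1,-1,0],[1,-1,0]],"rotation":[[0,0,0],[0,0,0],[0,0,0]]}'
python3 -m pendant '{"offset":[[0.69,-1,0],[0.69,-1,0],[0.69,-1,0]],"rotation":[[0,0,0],[0,0,0],[0,0,0]]}'
python3 -m pendant '{"offset":[[0,-1,0],[0,-1,0]],"rotation":[[0,0,0],[0,0,0]]}'
python3 -m pendant '{"offset":[[0,-0.57,1],[0,-0.57,1],[0,-0.57,1]],"rotation":[[0,0,0],[0,0,0],[0,0,0]]}'
```

```text
time_s: 0.95
ee_pos: [0.2292, -0.4723, 0.2267]
tcp_rot: [3.142, 0.007, 0.0]
wrist_force: [-0.7, 0.3, 0.3]
finger_gap: 0.611
time_s: 1.25
ee_pos: [0.3114, -0.3893, 0.2268]
tcp_rot: [-3.14, -0.01, -0.001]
wrist_force: [-0.5, -0.6, 0.6]
finger_gap: 0.501
time_s: 1.55
ee_pos: [0.3914, -0.3096, 0.2269]
tcp_rot: [-3.141, -0.011, -0.001]
wrist_force: [-0.1, 0.0, -0.2]
finger_gap: 0.501
time_s: 1.85
ee_pos: [0.4464, -0.2289, 0.2268]
tcp_rot: [-3.141, -0.013, -0.001]
wrist_force: [0.3, -1.1, 0.1]
finger_gap: 0.503
time_s: 2.05
ee_pos: [0.4437, -0.1515, 0.2265]
tcp_rot: [-3.141, -0.003, 0.001]
wrist_force: [-0.6, 1.3, -0.6]
finger_gap: 0.503
time_s: 2.35
ee_pos: [0.4409, -0.1048, 0.1431]
tcp_rot: [-3.138, -0.006, 0.014]
wrist_force: [-0.0, -1.1, 1.0]
finger_gap: 0.504
```

```bash
python3 -m pendant '{"offset":[[0,0,1],[0,0,1],[0,0,1],[0,0,1]],"rotation":[[0,0,0.009],[0,0,0.009],[0,0,0.009],[0,0,0.009]]}'
python3 -m pendant '{"offset":[[0,0,0.66],[0,0,0.66],[0,0,0.66],[0,0,0.66]],"rotation":[[0,0,0],[0,0,0],[0,0,0],[0,0,0]]}'
python3 -m pendant '{"offset":[[0,0,0],[0,0,0],[0,0,0],[0,0,0],[0,0,0],[0,0,0],[0,0,0],[0,0,0]],"rotation":[[0,0,0],[0,0,0],[0,0,0],[0,0,0],[0,0,0],[0,0,0],[0,0,0],[0,0,0]]}' -1 20
python3 -m pendant '{"offset":[[0,0,-0.5],[0,0,-1],[0,0,-1],[0,0,-1]],"rotation":[[0,0,-0.009],[0,0,-0.009],[0,0,-0.009],[0,0,-0.009]]}'
python3 - <<'E'
from h import *
s=vision.snapshot("scene"); cv2.imwrite("pics/s1.png",cv2.resize(s["image"][120:280,180:400,::-1],None,fx=3,fy=3,interpolation=cv2.INTER_CUBIC))
E
```

```text
time_s: 2.75
ee_pos: [0.4452, -0.1083, 0.068]
tcp_rot: [3.14, -0.044, 0.002]
wrist_force: [0.3, -0.2, -0.4]
finger_gap: 0.497
time_s: 3.15
ee_pos: [0.4459, -0.1075, 0.0164]
tcp_rot: [3.14, -0.044, 0.006]
wrist_force: [-0.2, -0.2, 0.4]
finger_gap: 0.499
time_s: 3.95
ee_pos: [0.4444, -0.1067, 0.0141]
tcp_rot: [3.141, -0.044, 0.0]
wrist_force: [-0.3, 1.8, 5.6]
finger_gap: 0.109
time_s: 4.35
ee_pos: [0.4445, -0.1068, 0.0943]
tcp_rot: [3.141, 0.0, 0.002]
wrist_force: [0.2, -0.1, -1.5]
finger_gap: 0.105
```

View pics/s1.png

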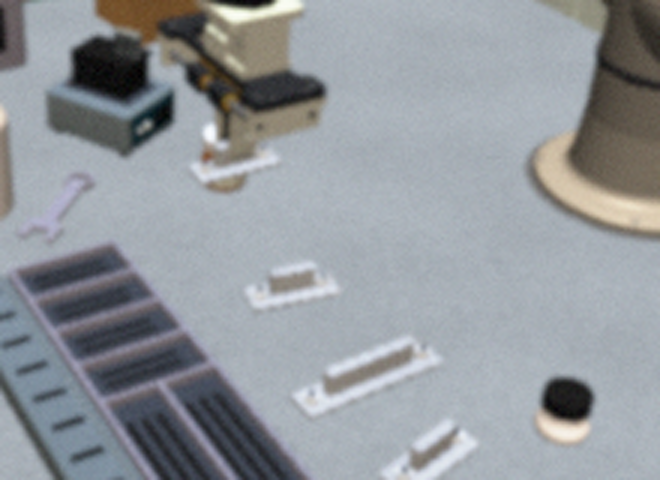

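The carrier is gripped level (gap .105, about 10 mm). Next I carry it to bay d and release it.

```bash
python3 -m pendant '{"offset":[[1,0,0],[1,0,0],[1,0,0]],"rotation":[[0,0,0],[0,0,0],[0,0,0]]}'
python3 -m pendant '{"offset":[[1,-0.23,0],[1,-0.23,0],[1,-0.23,0]],"rotation":[[0,0,0],[0,0,0],[0,0,0]]}'
python3 -m pendant '{"offset":[[0.257,0,0],[0.257,0,0],[0.257,0,0],[0.257,0,0],[0.257,0,0.3],[0.257,0,0.73],[0.257,0,0.73],[0.257,0,0.73],[0.257,0,0.73]],"rotation":[[0,0,0],[0,0,0],[0,0,0],[0,0,0],[0,0,0],[0,0,0],[0,0,0],[0,0,0],[0,0,0]]}'
python3 -m pendant '{"offset":[[0,0,0],[0,0,0],[0,0,0],[0,0,0]],"rotation":[[0,0,0],[0,0,0],[0,0,0],[0,0,0]]}' -0.43
python3 -m pendant '{"offset":[[0,0,-0.5],[0,0,-1],[0,0,-1]],"rotation":[[0,0,0],[0,0,0],[0,0,0]]}'
python3 - <<'E'
from h import *
s=vision.snapshot("top"); cv2.imwrite("pics/t2.png",cv2.resize(s["image"][:,:,::-1],None,fx=1.5,fy=1.5))
for o in carriers(s,thr=145): print(np.round(o,3))
E
```

```text
time_s: 4.7
ee_pos: [0.5269, -0.1067, 0.0921]
tcp_rot: [-3.142, -0.002, -0.001]
wrist_force: [0.4, 0.8, -0.9]
finger_gap: 0.109
time_s: 5.0
ee_pos: [0.6062, -0.0872, 0.0917]
tcp_rot: [-3.141, -0.003, 0.001]
wrist_force: [0.0, -0.8, -0.6]
finger_gap: 0.107
time_s: 5.9
ee_pos: [0.6248, -0.0883, 0.0365]
tcp_rot: [3.141, 0.0, 0.001]
wrist_force: [0.4, 0.1, -0.1]
finger_gap: 0.105
time_s: 6.3
ee_pos: [0.6249, -0.0882, 0.0358]
tcp_rot: [3.141, 0.001, 0.001]
wrist_force: [-0.2, 0.4, 0.9]
finger_gap: 0.285
time_s: 6.6
ee_pos: [0.6282, -0.089, 0.1218]
tcp_rot: [3.139, 0.001, 0.017]
wrist_force: [0.7, 0.1, 1.3]
finger_gap: 0.285
[ 0.455  0.343 26.672 74.553 29.281]
[  0.61    0.328 165.152 137.593  27.778]
[ 0.462  0.24  13.916 84.464 27.761]
[4.5000e-01 1.3800e-01 3.2320e+00 1.3824e+02 2.8403e+01]
```

View pics/t2.png

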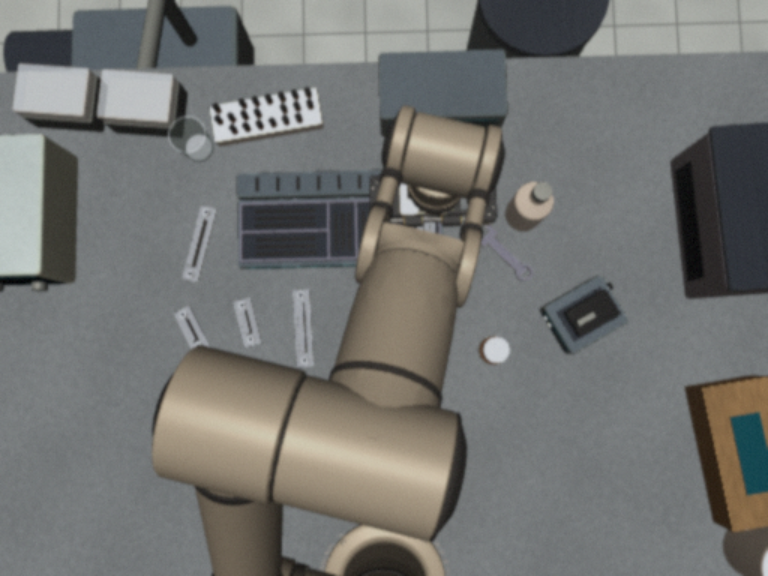

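Carrier released in bay d. The arm hides some of the bench from the top camera, so I'll also watch for knocks by differencing scene-camera views at each remaining carrier.

```bash
cat >> h.py <<'E'
def watch(ref="pics/scene0.png"):
    t=vision.snapshot("scene"); a=cv2.imread(ref)[:,:,::-1]; a=cv2.resize(a,(512,384),interpolation=cv2.INTER_AREA) if a.shape[0]!=384 else a
    d=np.abs(cv2.GaussianBlur(a,(0,0),1.5).astype(int)-cv2.GaussianBlur(t["image"],(0,0),1.5)).max(2)
    for n,p in dict(A=(.444,-.106),B=(.443,.002),L1=(.45,.138),C=(.462,.24),D=(.449,.342),L2=(.61,.328)).items():
        u,v=proj(t,(*p,.01))[0].astype(int); print(n,(u,v),"diff",np.percentile(d[v-14:v+14,u-20:u+20],95).round(),end="; ")
    print()
E
python3 -c "
from h import *; watch()"
python3 -m pendant '{"offset":[[-1,-1,0],[-1,-1,0],[-1,-1,0],[-1,-1,0]],"rotation":[[0,0,0],[0,0,0],[0,0,0],[0,0,0]]}' 0
python3 -m pendant '{"offset":[[-1,-0.125,0],[-1,-0.125,0],[-1,-0.125,0]],"rotation":[[0,0,0.048],[0,0,0.048],[0,0,0.048]]}'
python3 -c "
from h import *; watch(); print({k:v.round(4) for k,v in readout.read_state().items() if k in('ee_pos','tcp_rot')})"
```

```text
A (np.int64(257), np.int64(195)) diff 30.0; B (np.int64(276), np.int64(214)) diff 2.0; L1 (np.int64(302), np.int64(243)) diff 1.0; C (np.int64(322), np.int64(270)) diff 1.0; D (np.int64(356), np.int64(298)) diff 1.0; L2 (np.int64(291), np.int64(321)) diff 1.0; 
time_s: 7.1
ee_pos: [0.5429, -0.0067, 0.1146]
tcp_rot: [-3.141, -0.004, 0.005]
wrist_force: [0.2, -1.9, 0.8]
finger_gap: 0.491
time_s: 7.4
ee_pos: [0.4618, 0.0016, 0.1146]
tcp_rot: [-3.133, 0.237, 0.007]
wrist_force: [-0.5, -0.6, 0.3]
finger_gap: 0.499
A (np.int64(257), np.int64(195)) diff 46.0; B (np.int64(276), np.int64(214)) diff 3.0; L1 (np.int64(302), np.int64(243)) diff 3.0; C (np.int64(322), np.int64(270)) diff 3.0; D (np.int64(356), np.int64(298)) diff 3.0; L2 (np.int64(291), np.int64(321)) diff 3.0; 
{'ee_pos': array([0.4646, 0.0011, 0.1153]), 'tcp_rot': array([ 3.1323e+00, -2.3670e-01, -7.0000e-04])}
```

```bash
python3 -m pendant '{"offset":[[-0.27,0.04,0],[-0.27,0.04,0.6],[-0.27,0.04,0.6],[-0.27,0.04,0.6]],"rotation":[[0,0,0],[0,0,0],[0,0,0],[0,0,0]]}'
python3 -m pendant '{"offset":[[0,0,0.67],[0,0,0.67],[0,0,0.67],[0,0,0.67]],"rotation":[[0,0,0],[0,0,0],[0,0,0],[0,0,0]]}'
python3 -m pendant '{"offset":[[0,0,0],[0,0,0],[0,0,0],[0,0,0],[0,0,0],[0,0,0],[0,0,0],[0,0,0]],"rotation":[[0,0,0],[0,0,0],[0,0,0],[0,0,0],[0,0,0],[0,0,0],[0,0,0],[0,0,0]]}' -1 20
python3 -m pendant '{"offset":[[0,0,-0.5],[0,0,-1],[0,0,-1],[0,0,-1],[0,0,-1]],"rotation":[[0,0,0],[0,0,-0.048],[0,0,-0.048],[0,0,-0.048],[0,0,-0.048]]}'
python3 -m pendant '{"offset":[[1,0.5,0],[1,0.5,0],[1,0.5,0]],"rotation":[[0,0,0],[0,0,0],[0,0,0]]}'
python3 -m pendant '{"offset":[[1,0,0],[1,0,0],[1,0,0],[1,0,0],[1,0,0]],"rotation":[[0,0,0],[0,0,0],[0,0,0],[0,0,0],[0,0,0]]}'
python3 -c "
from h import *; watch(); print({k:v.round(4) for k,v in readout.read_state().items() if k in('ee_pos','tcp_rot')})"
```

```text
time_s: 7.85
ee_pos: [0.444, 0.0012, 0.0673]
tcp_rot: [3.133, -0.237, -0.002]
wrist_force: [1.0, -0.7, 0.6]
finger_gap: 0.503
time_s: 8.25
ee_pos: [0.4447, 0.0015, 0.016]
tcp_rot: [3.132, -0.236, 0.005]
wrist_force: [0.6, 0.5, 1.0]
finger_gap: 0.501
time_s: 9.05
ee_pos: [0.4431, 0.0018, 0.0141]
tcp_rot: [3.133, -0.236, 0.0]
wrist_force: [-1.1, 0.2, 5.9]
finger_gap: 0.107
time_s: 9.55
ee_pos: [0.4421, 0.0019, 0.0929]
tcp_rot: [-3.141, 0.001, 0.003]
wrist_force: [-0.1, -0.7, -2.2]
finger_gap: 0.108
time_s: 9.85
ee_pos: [0.5264, -0.0403, 0.0924]
tcp_rot: [3.141, -0.003, 0.003]
wrist_force: [-0.5, -0.1, -0.8]
finger_gap: 0.101
time_s: 10.35
ee_pos: [0.6012, -0.0378, 0.0927]
tcp_rot: [-3.141, -0.0, 0.005]
wrist_force: [-0.7, 0.2, -0.7]
finger_gap: 0.111
A (np.int64(257), np.int64(195)) diff 68.0; B (np.int64(276), np.int64(214)) diff 34.0; L1 (np.int64(302), np.int64(243)) diff 2.0; C (np.int64(322), np.int64(270)) diff 1.0; D (np.int64(356), np.int64(298)) diff 1.0; L2 (np.int64(291), np.int64(321)) diff 1.0; 
{'ee_pos': array([ 0.6014, -0.0379,  0.0932]), 'tcp_rot': array([-3.1412e+00, -2.0000e-04,  3.9000e-03])}
```

```bash
python3 -m pendant '{"offset":[[0.275,0,0],[0.275,0,0],[0.275,0,0],[0.275,0,0.3],[0.275,0,0.73],[0.275,0,0.73],[0.275,0,0.73],[0.275,0,0.73]],"rotation":[[0,0,0],[0,0,0],[0,0,0],[0,0,0],[0,0,0],[0,0,0],[0,0,0],[0,0,0]]}'
python3 -m pendant '{"offset":[[0,0,0],[0,0,0],[0,0,0],[0,0,0]],"rotation":[[0,0,0],[0,0,0],[0,0,0],[0,0,0]]}' -0.43
python3 -m pendant '{"offset":[[0,0,-0.5],[0,0,-1],[0,0,-1]],"rotation":[[0,0,0],[0,0,0],[0,0,0]]}'
python3 -m pendant '{"offset":[[-1,-1,0],[-1,-1,0],[-1,-1,0],[-1,-1,0]],"rotation":[[0,0,0],[0,0,0],[0,0,0],[0,0,0]]}' 0
python3 -m pendant '{"offset":[[-1,-1,0],[-1,-1,0],[-1,-1,0],[-1,-1,0]],"rotation":[[0,0,0],[0,0,0],[0,0,0],[0,0,0]]}'
python3 -m pendant '{"offset":[[-0.04,-1,0],[-0.04,-1,0],[-0.04,-1,0]],"rotation":[[0,0,0],[0,0,0],[0,0,0]]}'
python3 -m pendant '{"offset":[[0,-0.475,0],[0,-0.475,0],[0,-0.475,0],[0,-0.475,0]],"rotation":[[0,0,-0.078],[0,0,-0.078],[0,0,-0.078],[0,0,-0.078]]}'
python3 -c "
from h import *; watch(); print({k:v.round(4) for k,v in readout.read_state().items() if k in('ee_pos','tcp_rot')})"
```

```text
time_s: 11.2
ee_pos: [0.625, -0.0381, 0.0367]
tcp_rot: [3.141, 0.0, 0.001]
wrist_force: [-0.0, 0.5, -0.3]
finger_gap: 0.107
time_s: 11.6
ee_pos: [0.6251, -0.0381, 0.0358]
tcp_rot: [3.141, 0.001, 0.001]
wrist_force: [-0.5, -1.3, -0.2]
finger_gap: 0.281
time_s: 11.9
ee_pos: [0.6284, -0.0387, 0.1217]
tcp_rot: [3.139, 0.001, 0.017]
wrist_force: [0.8, -0.5, 0.1]
finger_gap: 0.288
time_s: 12.3
ee_pos: [0.5438, 0.0432, 0.1156]
tcp_rot: [-3.142, -0.004, 0.001]
wrist_force: [0.5, 0.2, 0.8]
finger_gap: 0.496
time_s: 12.7
ee_pos: [0.4653, 0.1223, 0.1157]
tcp_rot: [3.141, 0.004, 0.001]
wrist_force: [0.6, -0.5, 0.4]
finger_gap: 0.501
time_s: 13.0
ee_pos: [0.4642, 0.2035, 0.1156]
tcp_rot: [-3.141, -0.003, -0.004]
wrist_force: [0.5, -0.5, -0.9]
finger_gap: 0.497
time_s: 13.4
ee_pos: [0.463, 0.2385, 0.1153]
tcp_rot: [3.118, 0.378, 0.001]
wrist_force: [-0.2, 0.2, 0.2]
finger_gap: 0.497
A (np.int64(257), np.int64(195)) diff 30.0; B (np.int64(276), np.int64(214)) diff 32.0; L1 (np.int64(302), np.int64(243)) diff 9.0; C (np.int64(322), np.int64(270)) diff 8.0; D (np.int64(356), np.int64(298)) diff 8.0; L2 (np.int64(291), np.int64(321)) diff 8.0; 
{'ee_pos': array([0.4627, 0.2385, 0.1154]), 'tcp_rot': array([3.1183e+00, 3.7820e-01, 3.0000e-04])}
```

```bash
python3 -m pendant '{"offset":[[0,-0.02,0.3],[0,-0.02,0.6],[0,-0.02,0.6],[0,-0.02,0.6]],"rotation":[[0,0,0],[0,0,0],[0,0,0],[0,0,0]]}'
python3 -m pendant '{"offset":[[0,0,0.67],[0,0,0.67],[0,0,0.67],[0,0,0.67]],"rotation":[[0,0,0],[0,0,0],[0,0,0],[0,0,0]]}'
python3 -m pendant '{"offset":[[0,0,0],[0,0,0],[0,0,0],[0,0,0],[0,0,0],[0,0,0],[0,0,0],[0,0,0]],"rotation":[[0,0,0],[0,0,0],[0,0,0],[0,0,0],[0,0,0],[0,0,0],[0,0,0],[0,0,0]]}' -1 20
python3 -m pendant '{"offset":[[0,0,-0.5],[0,0,-1],[0,0,-1],[0,0,-1],[0,0,-1]],"rotation":[[0,0,0],[0,0,0.0765],[0,0,0.0765],[0,0,0.0765],[0,0,0.0765]]}'
python3 -m pendant '{"offset":[[1,1,0],[1,1,0],[1,1,0],[1,1,0]],"rotation":[[0,0,0],[0,0,0],[0,0,0],[0,0,0]]}'
python3 -m pendant '{"offset":[[1,1,0],[1,1,0],[1,1,0],[1,1,0]],"rotation":[[0,0,0],[0,0,0],[0,0,0],[0,0,0]]}'
python3 -m pendant '{"offset":[[0.04,0.845,0],[0.04,0.845,0],[0.04,0.845,0],[0.04,0.845,0],[0.04,0.845,0],[0.04,0.845,0]],"rotation":[[0,0,0],[0,0,0],[0,0,0],[0,0,0],[0,0,0],[0,0,0]]}'
python3 -c "
from h import *; watch(); print({k:v.round(4) for k,v in readout.read_state().items() if k in('ee_pos','tcp_rot')})"
```

```text
time_s: 13.85
ee_pos: [0.4617, 0.2407, 0.0677]
tcp_rot: [3.118, 0.381, -0.001]
wrist_force: [0.5, 0.4, -0.7]
finger_gap: 0.501
time_s: 14.25
ee_pos: [0.4626, 0.2417, 0.0159]
tcp_rot: [-3.118, -0.384, -0.005]
wrist_force: [0.3, 0.1, 0.4]
finger_gap: 0.499
time_s: 15.05
ee_pos: [0.4614, 0.2414, 0.0141]
tcp_rot: [3.118, 0.384, 0.0]
wrist_force: [-0.6, -1.0, 3.5]
finger_gap: 0.105
time_s: 15.55
ee_pos: [0.4606, 0.2412, 0.0931]
tcp_rot: [3.141, 0.012, -0.003]
wrist_force: [-0.1, -0.8, -0.6]
finger_gap: 0.105
time_s: 15.95
ee_pos: [0.5423, 0.1601, 0.0924]
tcp_rot: [3.141, 0.005, -0.003]
wrist_force: [0.5, 0.1, -0.1]
finger_gap: 0.107
time_s: 16.35
ee_pos: [0.6219, 0.0818, 0.0927]
tcp_rot: [-3.141, -0.007, 0.003]
wrist_force: [-0.7, 0.6, -1.1]
finger_gap: 0.106
time_s: 16.95
ee_pos: [0.6253, 0.0163, 0.0939]
tcp_rot: [-3.141, -0.011, 0.0]
wrist_force: [0.0, 0.2, -0.5]
finger_gap: 0.106
A (np.int64(257), np.int64(195)) diff 128.0; B (np.int64(276), np.int64(214)) diff 34.0; L1 (np.int64(302), np.int64(243)) diff 1.0; C (np.int64(322), np.int64(270)) diff 41.0; D (np.int64(356), np.int64(298)) diff 1.0; L2 (np.int64(291), np.int64(321)) diff 1.0; 
{'ee_pos': array([0.6254, 0.016 , 0.0939]), 'tcp_rot': array([-3.1414e+00, -1.0500e-02,  3.0000e-04])}
```

```bash
python3 -m pendant '{"offset":[[0,0.04,0],[0,0.04,0],[0,0.04,0.3],[0,0.04,0.73],[0,0.04,0.73],[0,0.04,0.73],[0,0.04,0.73]],"rotation":[[0,0,0],[0,0,0],[0,0,0],[0,0,0],[0,0,0],[0,0,0],[0,0,0]]}'
python3 -m pendant '{"offset":[[0,0,0],[0,0,0],[0,0,0],[0,0,0]],"rotation":[[0,0,0],[0,0,0],[0,0,0],[0,0,0]]}' -0.43
python3 -m pendant '{"offset":[[0,0,-0.5],[0,0,-1],[0,0,-1]],"rotation":[[0,0,0],[0,0,0],[0,0,0]]}'
python3 -m pendant '{"offset":[[-1,-1,0],[-1,-1,0],[-1,-1,0],[-1,-1,0]],"rotation":[[0,0,0],[0,0,0],[0,0,0],[0,0,0]]}' 0
python3 -m pendant '{"offset":[[-1,-1,0],[-1,-1,0],[-1,-1,0],[-1,-1,0]],"rotation":[[0,0,0],[0,0,0],[0,0,0],[0,0,0]]}'
python3 -m pendant '{"offset":[[-0.2,-1,0],[-0.2,-1,0],[-0.2,-1,0]],"rotation":[[0,0,0],[0,0,0],[0,0,0]]}'
python3 -m pendant '{"offset":[[0,-1,0],[0,-1,0],[0,-1,0],[0,-1,0],[0,-1,0],[0,-1,0]],"rotation":[[0,0,-0.157],[0,0,-0.157],[0,0,-0.157],[0,0,-0.157],[0,0,-0.157],[0,0,-0.157]]}'
python3 -c "
from h import *; watch(); print({k:v.round(4) for k,v in readout.read_state().items() if k in('ee_pos','tcp_rot')})"
```

```text
time_s: 17.7
ee_pos: [0.6261, 0.0113, 0.0366]
tcp_rot: [3.141, 0.008, 0.001]
wrist_force: [0.2, -0.2, -1.6]
finger_gap: 0.105
time_s: 18.1
ee_pos: [0.6258, 0.0114, 0.0358]
tcp_rot: [3.141, 0.008, 0.001]
wrist_force: [0.3, -1.1, 0.5]
finger_gap: 0.286
time_s: 18.4
ee_pos: [0.6291, 0.0111, 0.1217]
tcp_rot: [3.14, 0.008, 0.017]
wrist_force: [0.5, 0.0, 0.1]
finger_gap: 0.281
time_s: 18.8
ee_pos: [0.544, 0.0924, 0.1156]
tcp_rot: [3.142, 0.012, -0.001]
wrist_force: [0.3, -0.9, 0.5]
finger_gap: 0.494
time_s: 19.2
ee_pos: [0.4651, 0.1711, 0.1157]
tcp_rot: [3.141, 0.011, 0.001]
wrist_force: [0.9, -0.0, -0.0]
finger_gap: 0.499
time_s: 19.5
ee_pos: [0.4504, 0.2523, 0.1155]
tcp_rot: [-3.141, -0.011, -0.003]
wrist_force: [0.2, -0.1, -0.1]
finger_gap: 0.498
time_s: 20.1
ee_pos: [0.4497, 0.3293, 0.1153]
tcp_rot: [3.045, 0.77, 0.001]
wrist_force: [0.5, 0.5, 0.8]
finger_gap: 0.502
A (np.int64(257), np.int64(195)) diff 31.0; B (np.int64(276), np.int64(214)) diff 33.0; L1 (np.int64(302), np.int64(243)) diff 3.0; C (np.int64(322), np.int64(270)) diff 40.0; D (np.int64(356), np.int64(298)) diff 3.0; L2 (np.int64(291), np.int64(321)) diff 3.0; 
{'ee_pos': array([0.4493, 0.3295, 0.1154]), 'tcp_rot': array([3.0454e+00, 7.7020e-01, 6.0000e-04])}
```

```bash
python3 -m pendant '{"offset":[[0.07,-0.126,0],[0.07,-0.126,0.6],[0.07,-0.126,0.6],[0.07,-0.126,0.6]],"rotation":[[0,0,0],[0,0,0],[0,0,0],[0,0,0]]}'
python3 -m pendant '{"offset":[[0,0,0.67],[0,0,0.67],[0,0,0.67],[0,0,0.67]],"rotation":[[0,0,0],[0,0,0],[0,0,0],[0,0,0]]}'
python3 -m pendant '{"offset":[[0,0,0],[0,0,0],[0,0,0],[0,0,0],[0,0,0],[0,0,0],[0,0,0],[0,0,0]],"rotation":[[0,0,0],[0,0,0],[0,0,0],[0,0,0],[0,0,0],[0,0,0],[0,0,0],[0,0,0]]}' -1 20
python3 -m pendant '{"offset":[[0,0,-0.5],[0,0,-1],[0,0,-1],[0,0,-1],[0,0,-1],[0,0,-1],[0,0,-1]],"rotation":[[0,0,0],[0,0,0.158],[0,0,0.158],[0,0,0.158],[0,0,0.158],[0,0,0.158],[0,0,0.158]]}'
python3 -m pendant '{"offset":[[1,1,0],[1,1,0],[1,1,0],[1,1,0]],"rotation":[[0,0,0],[0,0,0],[0,0,0],[0,0,0]]}'
python3 -m pendant '{"offset":[[1,1,0],[1,1,0],[1,1,0],[1,1,0]],"rotation":[[0,0,0],[0,0,0],[0,0,0],[0,0,0]]}'
python3 -m pendant '{"offset":[[0.2,1,0],[0.2,1,0],[0.2,1,0],[0.2,1,0]],"rotation":[[0,0,0],[0,0,0],[0,0,0],[0,0,0]]}'
python3 -m pendant '{"offset":[[0,0.49,0],[0,0.49,0],[0,0.49,0],[0,0.49,0],[0,0.49,0],[0,0.49,0]],"rotation":[[0,0,0],[0,0,0],[0,0,0],[0,0,0],[0,0,0],[0,0,0]]}'
python3 -c "
from h import *; watch(); print({k:v.round(4) for k,v in readout.read_state().items() if k in('ee_pos','tcp_rot')})"
```

```text
time_s: 20.55
ee_pos: [0.4478, 0.342, 0.0673]
tcp_rot: [3.044, 0.774, -0.003]
wrist_force: [0.7, 0.8, 0.9]
finger_gap: 0.496
time_s: 20.95
ee_pos: [0.4495, 0.3428, 0.0163]
tcp_rot: [-3.044, -0.774, -0.005]
wrist_force: [0.7, -0.4, 0.4]
finger_gap: 0.501
time_s: 21.75
ee_pos: [0.4482, 0.342, 0.014]
tcp_rot: [3.045, 0.775, 0.0]
wrist_force: [-0.5, -0.9, 3.7]
finger_gap: 0.103
time_s: 22.45
ee_pos: [0.448, 0.342, 0.0936]
tcp_rot: [3.141, 0.005, -0.001]
wrist_force: [0.1, 0.6, -0.4]
finger_gap: 0.105
time_s: 22.85
ee_pos: [0.5296, 0.2605, 0.0935]
tcp_rot: [3.141, -0.001, -0.0]
wrist_force: [-0.9, -0.5, -0.0]
finger_gap: 0.11
time_s: 23.25
ee_pos: [0.6087, 0.1819, 0.0934]
tcp_rot: [-3.141, -0.001, 0.001]
wrist_force: [-0.6, 0.3, -0.6]
finger_gap: 0.11
time_s: 23.65
ee_pos: [0.6234, 0.104, 0.0938]
tcp_rot: [-3.141, -0.004, 0.002]
wrist_force: [-0.3, 0.8, -0.7]
finger_gap: 0.106
time_s: 24.25
ee_pos: [0.6245, 0.0643, 0.0939]
tcp_rot: [-3.141, -0.005, 0.0]
wrist_force: [-0.6, 0.1, -0.5]
finger_gap: 0.108
A (np.int64(257), np.int64(195)) diff 142.0; B (np.int64(276), np.int64(214)) diff 53.0; L1 (np.int64(302), np.int64(243)) diff 1.0; C (np.int64(322), np.int64(270)) diff 41.0; D (np.int64(356), np.int64(298)) diff 44.0; L2 (np.int64(291), np.int64(321)) diff 1.0; 
{'ee_pos': array([0.6246, 0.064 , 0.0939]), 'tcp_rot': array([-3.1416, -0.0046,  0.    ])}
```

```bash
python3 -m pendant '{"offset":[[0,0.015,0],[0,0.015,0],[0,0.015,0.3],[0,0.015,0.73],[0,0.015,0.73],[0,0.015,0.73],[0,0.015,0.73]],"rotation":[[0,0,0],[0,0,0],[0,0,0],[0,0,0],[0,0,0],[0,0,0],[0,0,0]]}'
python3 -m pendant '{"offset":[[0,0,0],[0,0,0],[0,0,0],[0,0,0]],"rotation":[[0,0,0],[0,0,0],[0,0,0],[0,0,0]]}' -0.43
python3 -m pendant '{"offset":[[0,0,-0.5],[0,0,-1],[0,0,-1]],"rotation":[[0,0,0],[0,0,0],[0,0,0]]}'
python3 -m pendant '{"offset":[[-1,-0.94,0],[-1,-0.94,0],[-1,-0.94,0],[-1,-0.94,0]],"rotation":[[0,0,0],[0,0,0],[0,0,0],[0,0,0]]}' 0
python3 -m pendant '{"offset":[[-1,0,0],[-1,0,0],[-1,0,0]],"rotation":[[0,0,0],[0,0,0],[0,0,0]]}'
python3 -m pendant '{"offset":[[-0.19,0,0],[-0.19,0,0],[-0.19,0,0],[-0.19,0,0]],"rotation":[[0,0,-0.0165],[0,0,-0.0165],[0,0,-0.0165],[0,0,-0.0165]]}'
python3 -c "
from h import *; watch(); print({k:v.round(4) for k,v in readout.read_state().items() if k in('ee_pos','tcp_rot')})"
```

```text
time_s: 25.0
ee_pos: [0.6252, 0.0619, 0.0366]
tcp_rot: [3.141, 0.003, 0.002]
wrist_force: [-0.5, -0.7, -0.0]
finger_gap: 0.107
time_s: 25.4
ee_pos: [0.6248, 0.062, 0.0358]
tcp_rot: [3.142, 0.003, 0.001]
wrist_force: [0.8, 0.3, -1.3]
finger_gap: 0.283
time_s: 25.7
ee_pos: [0.6282, 0.062, 0.1217]
tcp_rot: [3.141, 0.003, 0.018]
wrist_force: [0.4, -0.6, -0.3]
finger_gap: 0.287
time_s: 26.1
ee_pos: [0.5435, 0.1382, 0.1156]
tcp_rot: [3.141, 0.007, -0.0]
wrist_force: [0.5, -0.7, 0.8]
finger_gap: 0.497
time_s: 26.4
ee_pos: [0.462, 0.136, 0.1151]
tcp_rot: [3.141, 0.003, -0.005]
wrist_force: [0.3, -0.0, 1.0]
finger_gap: 0.498
time_s: 26.8
ee_pos: [0.4509, 0.1365, 0.1156]
tcp_rot: [3.14, 0.082, 0.002]
wrist_force: [-0.0, -0.3, 0.0]
finger_gap: 0.498
A (np.int64(257), np.int64(195)) diff 30.0; B (np.int64(276), np.int64(214)) diff 34.0; L1 (np.int64(302), np.int64(243)) diff 5.0; C (np.int64(322), np.int64(270)) diff 38.0; D (np.int64(356), np.int64(298)) diff 40.0; L2 (np.int64(291), np.int64(321)) diff 5.0; 
{'ee_pos': array([0.4506, 0.1366, 0.1154]), 'tcp_rot': array([3.1405e+00, 8.2400e-02, 1.3000e-03])}
```

```bash
python3 -m pendant '{"offset":[[0,-0.01,0.3],[0,-0.01,0.6],[0,-0.01,0.6],[0,-0.01,0.6]],"rotation":[[0,0,0],[0,0,0],[0,0,0],[0,0,0]]}'
python3 -m pendant '{"offset":[[0,0,0.67],[0,0,0.67],[0,0,0.67],[0,0,0.67]],"rotation":[[0,0,0],[0,0,0],[0,0,0],[0,0,0]]}'
python3 -m pendant '{"offset":[[0,0,0],[0,0,0],[0,0,0],[0,0,0],[0,0,0],[0,0,0],[0,0,0],[0,0,0]],"rotation":[[0,0,0],[0,0,0],[0,0,0],[0,0,0],[0,0,0],[0,0,0],[0,0,0],[0,0,0]]}' -1 30
python3 -m pendant '{"offset":[[0,0,-0.5],[0,0,-1],[0,0,-1]],"rotation":[[0,0,0],[0,0,0],[0,0,0]]}'
python3 -m pendant '{"offset":[[0,0,0],[0,0,0],[0,0,0],[0,0,0],[0,0,0],[0,0,0],[0,0,0],[0,0,0],[0,0,0],[0,0,0],[0,0,0],[0,0,0]],"rotation":[[0,0,-0.483],[0,0,-0.483],[0,0,-0.483],[0,0,-0.483],[0,0,-0.483],[0,0,-0.483],[0,0,-0.483],[0,0,-0.483],[0,0,-0.483],[0,0,-0.483],[0,0,-0.483],[0,0,-0.483]]}'
python3 -m pendant '{"offset":[[0.19,1,0],[0.19,1,0],[0.19,1,0]],"rotation":[[0,0,0],[0,0,0],[0,0,0]]}'
python3 -m pendant '{"offset":[[0.19,0.86,0],[0.19,0.86,0],[0.19,0.86,0],[0.19,0.86,0],[0.19,0.86,0]],"rotation":[[0,0,0],[0,0,0],[0,0,0],[0,0,0],[0,0,0]]}'
python3 -c "
from h import *; watch(); print({k:v.round(4) for k,v in readout.read_state().items() if k in('ee_pos','tcp_rot')})"
```

```text
time_s: 27.25
ee_pos: [0.4497, 0.1376, 0.0676]
tcp_rot: [3.14, 0.084, -0.001]
wrist_force: [0.6, -0.2, -0.9]
finger_gap: 0.498
time_s: 27.65
ee_pos: [0.4506, 0.1378, 0.0158]
tcp_rot: [-3.14, -0.084, -0.005]
wrist_force: [-0.0, -0.2, 1.3]
finger_gap: 0.5
time_s: 28.45
ee_pos: [0.4494, 0.1377, 0.0141]
tcp_rot: [3.14, 0.084, 0.0]
wrist_force: [-1.2, 0.1, 5.9]
finger_gap: 0.105
time_s: 28.75
ee_pos: [0.4522, 0.1381, 0.0978]
tcp_rot: [-3.14, -0.085, -0.013]
wrist_force: [0.1, -0.1, -1.8]
finger_gap: 0.108
time_s: 29.95
ee_pos: [0.4489, 0.1375, 0.0931]
tcp_rot: [-2.224, -2.218, 0.002]
wrist_force: [-1.3, 0.0, -1.8]
finger_gap: 0.105
time_s: 30.25
ee_pos: [0.5331, 0.1532, 0.0936]
tcp_rot: [2.224, 2.216, 0.005]
wrist_force: [0.2, -0.5, -1.4]
finger_gap: 0.108
time_s: 30.75
ee_pos: [0.5967, 0.1679, 0.0934]
tcp_rot: [-2.221, -2.22, 0.003]
wrist_force: [0.4, 0.4, -1.9]
finger_gap: 0.109
A (np.int64(257), np.int64(195)) diff 159.0; B (np.int64(276), np.int64(214)) diff 159.0; L1 (np.int64(302), np.int64(243)) diff 48.0; C (np.int64(322), np.int64(270)) diff 37.0; D (np.int64(356), np.int64(298)) diff 38.0; L2 (np.int64(291), np.int64(321)) diff 7.0; 
{'ee_pos': array([0.5969, 0.1679, 0.0937]), 'tcp_rot': array([-2.2214e+00, -2.2205e+00,  1.8000e-03])}
```

```bash
python3 -m pendant '{"offset":[[-0.01,0.015,0],[-0.01,0.015,0],[-0.01,0.015,0.3],[-0.01,0.015,0.73],[-0.01,0.015,0.73],[-0.01,0.015,0.73],[-0.01,0.015,0.73]],"rotation":[[0,0,0],[0,0,0],[0,0,0],[0,0,0],[0,0,0],[0,0,0],[0,0,0]]}'
python3 -m pendant '{"offset":[[0,0,0],[0,0,0],[0,0,0],[0,0,0]],"rotation":[[0,0,0],[0,0,0],[0,0,0],[0,0,0]]}' -0.43
python3 -m pendant '{"offset":[[0,0,-0.5],[0,0,-1],[0,0,-1]],"rotation":[[0,0,0],[0,0,0],[0,0,0]]}'
python3 -m pendant '{"offset":[[1,0.07,0],[1,0.07,0],[1,0.07,0]],"rotation":[[0,0,0],[0,0,0],[0,0,0]]}' 0
python3 -m pendant '{"offset":[[1,0.07,0],[1,0.07,0],[1,0.07,0],[1,0.07,0],[1,0.07,0],[1,0.07,0],[1,0.07,0],[1,0.07,0],[1,0.07,0],[1,0.07,0],[1,0.07,0],[1,0.07,0]],"rotation":[[0,0,-0.417],[0,0,-0.417],[0,0,-0.417],[0,0,-0.417],[0,0,-0.417],[0,0,-0.417],[0,0,-0.417],[0,0,-0.417],[0,0,-0.417],[0,0,-0.417],[0,0,-0.417],[0,0,-0.417]]}'
python3 -c "
from h import *; watch(); print({k:v.round(4) for k,v in readout.read_state().items() if k in('ee_pos','tcp_rot')})"
```

```text
time_s: 31.5
ee_pos: [0.5994, 0.1673, 0.0362]
tcp_rot: [2.221, 2.222, 0.0]
wrist_force: [-0.0, 1.1, -1.6]
finger_gap: 0.105
time_s: 31.9
ee_pos: [0.5994, 0.1673, 0.0358]
tcp_rot: [2.221, 2.222, 0.001]
wrist_force: [-0.2, -0.5, 0.4]
finger_gap: 0.285
time_s: 32.2
ee_pos: [0.6027, 0.1679, 0.1216]
tcp_rot: [2.216, 2.217, 0.014]
wrist_force: [0.9, 1.3, 1.1]
finger_gap: 0.286
time_s: 32.5
ee_pos: [0.6043, 0.251, 0.115]
tcp_rot: [-2.216, -2.225, -0.001]
wrist_force: [1.3, -0.2, -0.4]
finger_gap: 0.48
time_s: 33.7
ee_pos: [0.6104, 0.327, 0.1153]
tcp_rot: [-0.412, -3.114, 0.0]
wrist_force: [0.8, -0.0, 0.2]
finger_gap: 0.501
A (np.int64(257), np.int64(195)) diff 44.0; B (np.int64(276), np.int64(214)) diff 153.0; L1 (np.int64(302), np.int64(243)) diff 178.0; C (np.int64(322), np.int64(270)) diff 158.0; D (np.int64(356), np.int64(298)) diff 32.0; L2 (np.int64(291), np.int64(321)) diff 15.0; 
{'ee_pos': array([0.6104, 0.327 , 0.1153]), 'tcp_rot': array([-4.1090e-01, -3.1144e+00,  4.0000e-04])}
```

```bash
python3 -m pendant '{"offset":[[0,0,0.3],[0,0,0.6],[0,0,0.6],[0,0,0.6]],"rotation":[[0,0,0],[0,0,0],[0,0,0],[0,0,0]]}'
python3 -m pendant '{"offset":[[0,0,0.67],[0,0,0.67],[0,0,0.67],[0,0,0.67]],"rotation":[[0,0,0],[0,0,0],[0,0,0],[0,0,0]]}'
python3 -m pendant '{"offset":[[0,0,0],[0,0,0],[0,0,0],[0,0,0],[0,0,0],[0,0,0],[0,0,0],[0,0,0]],"rotation":[[0,0,0],[0,0,0],[0,0,0],[0,0,0],[0,0,0],[0,0,0],[0,0,0],[0,0,0]]}' -1 30
python3 -m pendant '{"offset":[[0,0,-0.5],[0,0,-1],[0,0,-1]],"rotation":[[0,0,0],[0,0,0],[0,0,0]]}'
python3 -m pendant '{"offset":[[0,0,0],[0,0,0],[0,0,0],[0,0,0],[0,0,0],[0,0,0],[0,0,0],[0,0,0],[0,0,0],[0,0,0],[0,0,0],[0,0,0]],"rotation":[[0,0,0.417],[0,0,0.417],[0,0,0.417],[0,0,0.417],[0,0,0.417],[0,0,0.417],[0,0,0.417],[0,0,0.417],[0,0,0.417],[0,0,0.417],[0,0,0.417],[0,0,0.417]]}'
python3 -m pendant '{"offset":[[-1,0.5,0],[-1,0.5,0],[-1,0.5,0]],"rotation":[[0,0,0],[0,0,0],[0,0,0]]}'
python3 -m pendant '{"offset":[[-1,0.01,0],[-1,0.01,0],[-1,0.01,0],[-1,0.01,0],[-1,0.01,0]],"rotation":[[0,0,0],[0,0,0],[0,0,0],[0,0,0],[0,0,0]]}'
python3 -c "
from h import *; print({k:v.round(4) for k,v in readout.read_state().items() if k in('ee_pos','tcp_rot')})"
```

```text
time_s: 34.15
ee_pos: [0.6105, 0.3272, 0.0676]
tcp_rot: [-0.409, -3.114, 0.001]
wrist_force: [-0.2, -0.2, -0.7]
finger_gap: 0.501
time_s: 34.55
ee_pos: [0.6118, 0.3278, 0.0164]
tcp_rot: [0.408, 3.112, 0.002]
wrist_force: [0.1, -0.9, 0.0]
finger_gap: 0.506
time_s: 35.35
ee_pos: [0.6105, 0.3274, 0.0141]
tcp_rot: [0.408, 3.115, 0.0]
wrist_force: [-0.4, 0.5, 2.6]
finger_gap: 0.105
time_s: 35.65
ee_pos: [0.6136, 0.3286, 0.1003]
tcp_rot: [0.407, 3.105, 0.008]
wrist_force: [1.4, 0.8, -1.3]
finger_gap: 0.106
time_s: 36.85
ee_pos: [0.6103, 0.3272, 0.0934]
tcp_rot: [-2.218, -2.224, 0.001]
wrist_force: [0.1, 0.2, -1.3]
finger_gap: 0.106
time_s: 37.15
ee_pos: [0.6529, 0.2422, 0.0938]
tcp_rot: [2.223, 2.216, -0.001]
wrist_force: [-0.1, 0.2, -2.0]
finger_gap: 0.108
time_s: 37.65
ee_pos: [0.6512, 0.1686, 0.0939]
tcp_rot: [-2.219, -2.223, -0.001]
wrist_force: [0.1, -0.2, -1.7]
finger_gap: 0.104
{'ee_pos': array([0.6512, 0.1686, 0.0939]), 'tcp_rot': array([-2.2193e+00, -2.2232e+00, -7.0000e-04])}
```

```bash
python3 -m pendant '{"offset":[[-0.015,0,0],[-0.015,0,0],[-0.015,0,0.3],[-0.015,0,0.73],[-0.015,0,0.73],[-0.015,0,0.73],[-0.015,0,0.73]],"rotation":[[0,0,0],[0,0,0],[0,0,0],[0,0,0],[0,0,0],[0,0,0],[0,0,0]]}'
python3 -m pendant '{"offset":[[0,0,0],[0,0,0],[0,0,0],[0,0,0]],"rotation":[[0,0,0],[0,0,0],[0,0,0],[0,0,0]]}' -0.43
python3 -m pendant '{"offset":[[0,0,-0.5],[0,0,-1],[0,0,-1]],"rotation":[[0,0,0],[0,0,0],[0,0,0]]}'
python3 -m pendant '{"offset":[[-0.5,-0.4,-1],[-0.5,-0.4,-1],[-0.5,-0.4,-1]],"rotation":[[0,0,0],[0,0,0],[0,0,0]]}'
python3 -m pendant '{"offset":[[-1,-0.5,-0.3],[-1,-0.5,-0.3],[-1,-0.5,-0.3]],"rotation":[[0,0,0],[0,0,0],[0,0,0]]}'
python3 -m pendant '{"offset":[[-1,-0.5,0],[-1,-0.5,0],[-1,-0.5,0]],"rotation":[[0,0,0],[0,0,0],[0,0,0]]}'
python3 -m pendant '{"offset":[[-1,-0.5,0],[-1,-0.5,0],[-1,-0.5,0]],"rotation":[[0,0,0],[0,0,0],[0,0,0]]}'
python3 -m pendant '{"offset":[[-1,-0.3,0],[-1,-0.3,0],[-1,-0.3,0]],"rotation":[[0,0,0],[0,0,0],[0,0,0]]}'
python3 -m pendant '{"offset":[[-1,-0.2,0],[-1,-0.2,0],[-1,-0.2,0]],"rotation":[[0,0,0],[0,0,0],[0,0,0]]}'
python3 -m pendant '{"offset":[[-0.8,-0.15,0],[-0.8,-0.15,0],[-0.8,-0.15,0],[-0.8,-0.15,0],[-0.8,-0.15,0],[-0.8,-0.15,0]],"rotation":[[0,0,-0.161],[0,0,-0.161],[0,0,-0.161],[0,0,-0.161],[0,0,-0.161],[0,0,-0.161]]}'
python3 - <<'E'
from h import *
print({k:v.round(4) for k,v in readout.read_state().items() if k in('ee_pos','tcp_rot')})
s=vision.snapshot("top"); t=vision.snapshot("scene")
for o in carriers(s,zs=.025,thr=140): print(np.round(o,3))
a=cv2.resize(s["image"][95:190,145:310],None,fx=3.5,fy=3.5,interpolation=cv2.INTER_CUBIC)
b=cv2.resize(t["image"][190:330,150:300],None,fx=1.85,fy=1.85,interpolation=cv2.INTER_CUBIC)
can=np.zeros((a.shape[0]+b.shape[0],a.shape[1],3),np.uint8); can[:a.shape[0]]=a; can[a.shape[0]:,:b.shape[1]]=b
c=cv2.resize(s["image"][180:290,340:470],None,fx=2.2,fy=2.2,interpolation=cv2.INTER_CUBIC); c=c[:b.shape[0],:a.shape[1]-b.shape[1]]; can[a.shape[0]:a.shape[0]+c.shape[0],b.shape[1]:b.shape[1]+c.shape[1]]=c
cv2.imwrite("pics/tray.png",can[:600,:,::-1])
E
```

```text
time_s: 38.35
ee_pos: [0.6514, 0.1665, 0.036]
tcp_rot: [2.22, 2.222, 0.0]
wrist_force: [0.0, 0.3, -1.5]
finger_gap: 0.107
time_s: 38.75
ee_pos: [0.6515, 0.1661, 0.0359]
tcp_rot: [2.221, 2.221, 0.001]
wrist_force: [-1.0, -0.1, 0.3]
finger_gap: 0.285
time_s: 39.05
ee_pos: [0.6548, 0.1666, 0.1224]
tcp_rot: [2.216, 2.217, 0.015]
wrist_force: [0.1, 0.2, 0.3]
finger_gap: 0.284
time_s: 39.35
ee_pos: [0.6207, 0.1244, 0.2014]
tcp_rot: [2.218, 2.215, 0.01]
wrist_force: [0.7, 0.1, -0.2]
finger_gap: 0.284
time_s: 39.65
ee_pos: [0.5784, 0.0425, 0.2207]
tcp_rot: [2.224, 2.216, -0.0]
wrist_force: [0.6, 0.4, 0.6]
finger_gap: 0.284
time_s: 39.95
ee_pos: [0.5378, -0.0369, 0.2189]
tcp_rot: [-2.225, -2.217, 0.003]
wrist_force: [0.2, 0.3, 0.1]
finger_gap: 0.289
time_s: 40.25
ee_pos: [0.4983, -0.1165, 0.219]
tcp_rot: [-2.225, -2.218, 0.002]
wrist_force: [-0.1, 0.1, 0.7]
finger_gap: 0.279
time_s: 40.55
ee_pos: [0.4755, -0.1961, 0.219]
tcp_rot: [2.224, 2.218, -0.001]
wrist_force: [0.6, 0.4, -0.3]
finger_gap: 0.284
time_s: 40.85
ee_pos: [0.4599, -0.2758, 0.2188]
tcp_rot: [2.224, 2.219, -0.0]
wrist_force: [-0.4, 0.3, -0.1]
finger_gap: 0.286
time_s: 41.45
ee_pos: [0.4484, -0.3366, 0.2193]
tcp_rot: [-1.595, -2.706, -0.001]
wrist_force: [-0.5, 0.9, 0.4]
finger_gap: 0.282
{'ee_pos': array([ 0.4484, -0.3366,  0.2193]), 'tcp_rot': array([-1.5951e+00, -2.7062e+00, -9.0000e-04])}
[  0.653   0.167  89.321 135.43   25.635]
[  0.601   0.166  89.203 134.835  25.457]
[6.29000e-01 6.10000e-02 1.79127e+02 8.10280e+01 2.70370e+01]
[6.28000e-01 1.20000e-02 1.78916e+02 8.09950e+01 2.77800e+01]
[ 6.26000e-01 -3.90000e-02  1.79873e+02  8.08100e+01  2.70990e+01]
[ 6.26000e-01 -8.80000e-02  1.79447e+02  8.15140e+01  2.78190e+01]
[ 0.409 -0.48  84.691 82.194 36.844]
```

View pics/tray.png

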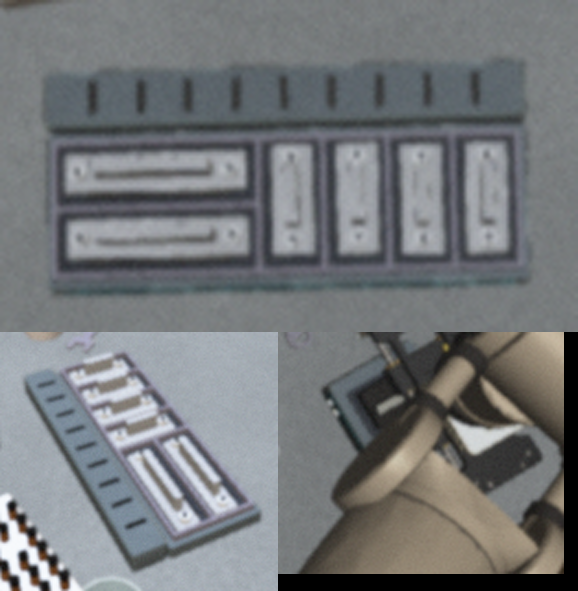

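All six carriers lie flat in their bays, and the blob centres are within 4 mm of the bay centres. The tool is over the fin at ψ=119°, so its axes are -bx, +by and down. Now I descend and grip the fin lightly.

```bash
python3 -m pendant '{"offset":[[0,0,0.3],[0,0,0.7],[0,0,0.7],[0,0,0.7]],"rotation":[[0,0,0],[0,0,0],[0,0,0],[0,0,0]]}' -0.2 8
python3 -m pendant '{"offset":[[0,0,0.3],[0,0,0.6],[0,0,0.6],[0,0,0.6],[0,0,0.6]],"rotation":[[0,0,0],[0,0,0],[0,0,0],[0,0,0],[0,0,0]]}'
python3 -m pendant '{"offset":[[0,0,0],[0,0,0],[0,0,0],[0,0,0],[0,0,0],[0,0,0],[0,0,0]],"rotation":[[0,0,0],[0,0,0],[0,0,0],[0,0,0],[0,0,0],[0,0,0],[0,0,0]]}' -1 8
python3 - <<'E'
from h import *
st=readout.read_state(); print({k:v.round(4) for k,v in st.items() if k in('ee_pos','tcp_rot','wrist_force')})
p0=st["ee_pos"]; 
for th in np.arange(0,1.55,.125):
    f=lambda t:np.array([-.062*np.cos(t)+.054*np.sin(t),.062*np.sin(t)+.054*np.cos(t)])
    d=f(th)-f(0); print(round(th,3),"tool x",round(-d[0]/.08,3),"z",round(-d[1]/.08,3))
E
```

```text
time_s: 41.95
ee_pos: [0.4477, -0.3377, 0.1639]
tcp_rot: [-1.595, -2.706, -0.0]
wrist_force: [0.2, -0.2, -0.7]
finger_gap: 0.403
time_s: 42.45
ee_pos: [0.4484, -0.3388, 0.1176]
tcp_rot: [1.593, 2.704, -0.001]
wrist_force: [0.6, -0.0, -0.1]
finger_gap: 0.401
time_s: 43.15
ee_pos: [0.4474, -0.3381, 0.1158]
tcp_rot: [1.594, 2.707, -0.0]
wrist_force: [-1.5, 1.3, 3.3]
finger_gap: 0.108
{'ee_pos': array([ 0.4474, -0.3381,  0.1158]), 'tcp_rot': array([ 1.5945e+00,  2.7067e+00, -4.0000e-04]), 'wrist_force': array([-1.5453,  1.2507,  3.2941])}
0.0 tool x -0.0 z -0.0
0.125 tool x -0.09 z -0.091
0.25 tool x -0.191 z -0.171
0.375 tool x -0.301 z -0.237
0.5 tool x -0.418 z -0.289
0.625 tool x -0.541 z -0.326
0.75 tool x -0.668 z -0.347
0.875 tool x -0.796 z -0.353
1.0 tool x -0.924 z -0.342
1.125 tool x -1.05 z -0.315
1.25 tool x -1.171 z -0.273
1.375 tool x -1.286 z -0.217
1.5 tool x -1.393 z -0.146
```

```bash
python3 -m pendant '{"offset":[[-0.09,0,-0.091],[-0.191,0,-0.171],[-0.301,0,-0.237],[-0.418,0,-0.289],[-0.541,0,-0.326],[-0.668,0,-0.347],[-0.796,0,-0.353]],"rotation":[[0,0,0],[0,0,0],[0,0,0],[0,0,0],[0,0,0],[0,0,0],[0,0,0]]}'
python3 - <<'E'
from h import *
t=vision.snapshot("scene"); cv2.imwrite("pics/g1.png",cv2.resize(t["image"][90:190,170:270,::-1],None,fx=5,fy=5,interpolation=cv2.INTER_CUBIC))
E
```

```text
time_s: 43.85
ee_pos: [0.4784, -0.3946, 0.1443]
tcp_rot: [-1.594, -2.706, 0.001]
wrist_force: [-2.6, 1.3, -1.3]
finger_gap: 0.109
```

View pics/g1.png

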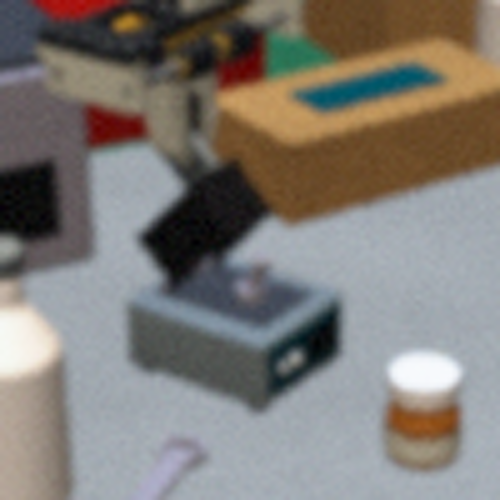

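The guard is about 0.9 rad open and still held; the toggle shows at crop (252,282). Next I finish the arc, release the fin and back off upward.

```bash
python3 -m pendant '{"offset":[[-0.128,0,0.011],[-0.254,0,0.038],[-0.375,0,0.08],[-0.49,0,0.136],[-0.597,0,0.207],[-0.597,0,0.207],[-0.597,0,0.207]],"rotation":[[0,0,0],[0,0,0],[0,0,0],[0,0,0],[0,0,0],[0,0,0],[0,0,0]]}'
python3 -m pendant '{"offset":[[0,0,0],[0,0,0],[0,0,0],[0,0,0],[0,0,0]],"rotation":[[0,0,0],[0,0,0],[0,0,0],[0,0,0],[0,0,0]]}' -0.3
python3 -m pendant '{"offset":[[0,0,-0.3],[0,0,-0.7],[0,0,-1],[0,0,-1],[0,0,-1]],"rotation":[[0,0,0],[0,0,0],[0,0,0],[0,0,0],[0,0,0]]}'
python3 - <<'E'
from h import *
print({k:v.round(4) for k,v in readout.read_state().items() if k in('ee_pos','tcp_rot')})
t=vision.snapshot("scene"); cv2.imwrite("pics/g2.png",cv2.resize(t["image"][90:190,170:270,::-1],None,fx=5,fy=5,interpolation=cv2.INTER_CUBIC))
E
```

```text
time_s: 44.6
ee_pos: [0.5022, -0.438, 0.1279]
tcp_rot: [1.593, 2.703, -0.004]
wrist_force: [-2.8, -5.7, 4.1]
finger_gap: 0.107
time_s: 45.1
ee_pos: [0.5016, -0.4352, 0.1271]
tcp_rot: [-1.594, -2.707, -0.0]
wrist_force: [-0.3, -1.0, -0.6]
finger_gap: 0.348
time_s: 45.6
ee_pos: [0.5016, -0.4352, 0.2072]
tcp_rot: [1.594, 2.707, 0.0]
wrist_force: [-0.1, 0.7, 0.1]
finger_gap: 0.344
{'ee_pos': array([ 0.5016, -0.4352,  0.2072]), 'tcp_rot': array([1.5939e+00, 2.7066e+00, 1.0000e-04])}
```

View pics/g2.png

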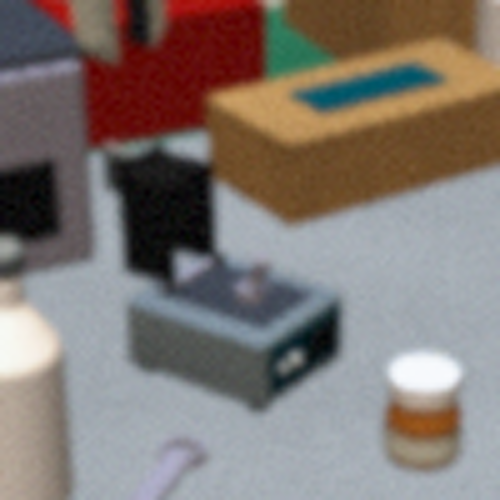

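```bash
python3 -m pendant '{"offset":[[1,0,0],[1,0,0],[1,0,0]],"rotation":[[0,0,0],[0,0,0],[0,0,0]]}' -1 15
python3 -m pendant '{"offset":[[0.77,0,0],[0.77,0,0],[0.77,0,0],[0.77,0,0]],"rotation":[[0,0,0],[0,0,0],[0,0,0],[0,0,0]]}'
python3 -m pendant '{"offset":[[0,0,0.5],[0,0,1],[0,0,1],[0,0,1]],"rotation":[[0,0,0],[0,0,0],[0,0,0],[0,0,0]]}'
python3 -m pendant '{"offset":[[0,0,0.3],[0,0,0.61],[0,0,0.61],[0,0,0.61],[0,0,0.61]],"rotation":[[0,0,0],[0,0,0],[0,0,0],[0,0,0],[0,0,0]]}'
python3 -m pendant '{"offset":[[-0.1,0,0],[-0.2,0,0],[-0.25,0,0],[-0.3,0,0]],"rotation":[[0,0,0],[0,0,0],[0,0,0],[0,0,0]]}'
python3 -m pendant '{"offset":[[-0.05,0,0],[-0.1,0,0],[-0.15,0,0],[-0.15,0,0],[-0.15,0,0]],"rotation":[[0,0,0],[0,0,0],[0,0,0],[0,0,0],[0,0,0]]}'
python3 -m pendant '{"offset":[[0.2,0,0],[0.45,0,0],[0.45,0,0],[0.45,0,-0.5],[0.45,0,-1],[0.45,0,-1],[0.45,0,-1]],"rotation":[[0,0,0],[0,0,0],[0,0,0],[0,0,0],[0,0,0],[0,0,0],[0,0,0]]}'
python3 - <<'E'
from h import *
print({k:v.round(4) for k,v in readout.read_state().items() if k in('ee_pos','tcp_rot')})
t=vision.snapshot("scene"); cv2.imwrite("pics/g3.png",cv2.resize(t["image"][90:190,170:270,::-1],None,fx=5,fy=5,interpolation=cv2.INTER_CUBIC))
E
```

```text
time_s: 45.95
ee_pos: [0.4608, -0.3616, 0.2056]
tcp_rot: [-1.59, -2.703, -0.003]
wrist_force: [-0.6, -0.0, 0.5]
finger_gap: 0.14
time_s: 46.35
ee_pos: [0.4336, -0.3126, 0.2073]
tcp_rot: [1.594, 2.706, -0.001]
wrist_force: [-0.3, -0.0, 0.6]
finger_gap: 0.006
time_s: 46.75
ee_pos: [0.4334, -0.3126, 0.1274]
tcp_rot: [-1.595, -2.706, 0.0]
wrist_force: [0.4, -0.7, 0.6]
finger_gap: 0.004
time_s: 47.25
ee_pos: [0.434, -0.3128, 0.0806]
tcp_rot: [1.593, 2.703, -0.002]
wrist_force: [0.2, -0.8, 0.3]
finger_gap: 0.002
time_s: 47.65
ee_pos: [0.4448, -0.3332, 0.0786]
tcp_rot: [1.594, 2.706, -0.0]
wrist_force: [-0.6, 1.4, -0.5]
finger_gap: 0.003
time_s: 48.15
ee_pos: [0.4497, -0.342, 0.078]
tcp_rot: [-1.593, -2.704, -0.002]
wrist_force: [-2.1, 4.7, 2.3]
finger_gap: 0.008
time_s: 48.85
ee_pos: [0.4337, -0.3127, 0.1594]
tcp_rot: [1.593, 2.704, -0.002]
wrist_force: [0.3, 0.2, -1.6]
finger_gap: 0.008
{'ee_pos': array([ 0.4337, -0.3127,  0.1594]), 'tcp_rot': array([ 1.5929e+00,  2.7038e+00, -1.6000e-03])}
```

View pics/g3.png

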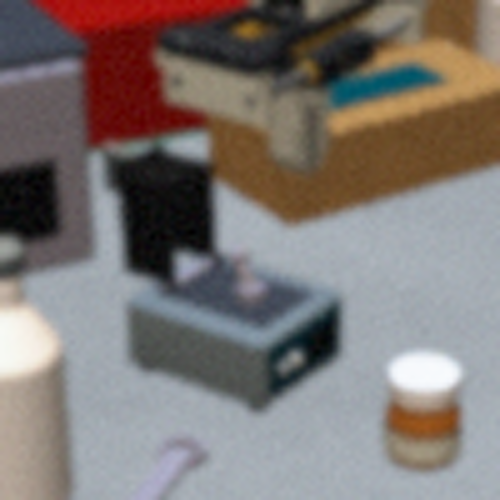

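The toggle ball moved from crop (260,268) to (243,262), towards the hinge. Before going behind the guard I'll check the toggle against its projected positions, and the clearance to the dark instrument at right.

Run:
```python
from h import *
t=vision.snapshot("scene"); s=vision.snapshot("top")
bx=np.array([.485,-.875]); c=np.array([.460,-.3596])
for a in(-.35,.35):
    p=c+bx*(-.014+.029*np.sin(a)); u=proj(t,(*p,.059+.029*np.cos(a)))[0]; print(a,((u-[170,90])*5).round())
for px in [(672,165),(688,297),(680,230)]: print("top z0",ray(s,np.array(px)/1.5,0).round(3))
for px in [(712,127),(728,296)]: print("top h",[ray(s,np.array(px)/1.5,h)[0].round(3).tolist() for h in(.1,.15,.2)])
for px in[(180,227),(283,210)]: print("scene bottom",ray(t,np.array(px)/1.5,0).round(3))
for px in[(163,157),(280,150),(150,140)]: print("scene top",[ray(t,np.array(px)/1.5,h)[0].round(3).tolist() for h in(.1,.15,.2)])
```

```text
-0.35 [261. 260.]
0.35 [237. 252.]
top z0 [[ 0.734 -0.547  0.   ]]
top z0 [[ 0.489 -0.561  0.   ]]
top z0 [[ 0.613 -0.554  0.   ]]
top h [[0.769, -0.575, 0.1], [0.752, -0.55, 0.15], [0.734, -0.525, 0.2]]
top h [[0.481, -0.582, 0.1], [0.477, -0.556, 0.15], [0.472, -0.531, 0.2]]
scene bottom [[ 0.736 -0.59   0.   ]]
scene bottom [[ 0.482 -0.569  0.   ]]
scene top [[0.714, -0.798, 0.1], [0.735, -0.663, 0.15], [0.755, -0.529, 0.2]]
scene top [[0.426, -0.719, 0.1], [0.472, -0.591, 0.15], [0.517, -0.463, 0.2]]
scene top [[0.718, -0.941, 0.1], [0.738, -0.794, 0.15], [0.758, -0.646, 0.2]]
```

```bash
python3 -m pendant '{"offset":[[0,0,-0.65],[0,0,-0.65],[0,0,-0.65]],"rotation":[[0,0,0],[0,0,0],[0,0,0]]}'
python3 -m pendant '{"offset":[[-1,0,0],[-1,0,0],[-1,0,0]],"rotation":[[0,0,0],[0,0,0],[0,0,0]]}'
python3 -m pendant '{"offset":[[-1,0,0],[-1,0,0],[-1,0,0]],"rotation":[[0,0,0],[0,0,0],[0,0,0]]}'
python3 -m pendant '{"offset":[[-0.29,0,0],[-0.29,0,0],[-0.29,0,0],[-0.29,0,0]],"rotation":[[0,0,0],[0,0,0],[0,0,0],[0,0,0]]}'
python3 -m pendant '{"offset":[[0,0,0.4],[0,0,0.8],[0,0,1],[0,0,1],[0,0,1]],"rotation":[[0,0,0],[0,0,0],[0,0,0],[0,0,0],[0,0,0]]}'
python3 -m pendant '{"offset":[[0,0,0.08],[0.1,0,0.08],[0.2,0,0.08],[0.3,0,0.08],[0.4,0,0.08],[0.5,0,0.08]],"rotation":[[0,0,0],[0,0,0],[0,0,0],[0,0,0],[0,0,0],[0,0,0]]}'
python3 - <<'E'
from h import *
print({k:v.round(4) for k,v in readout.read_state().items() if k in('ee_pos','tcp_rot')})
t=vision.snapshot("scene"); cv2.imwrite("pics/g4.png",cv2.resize(t["image"][90:190,170:270,::-1],None,fx=5,fy=5,interpolation=cv2.INTER_CUBIC))
E
```

```text
time_s: 49.3
ee_pos: [0.4332, -0.312, 0.2106]
tcp_rot: [1.594, 2.706, -0.001]
wrist_force: [-0.5, 0.3, -1.0]
finger_gap: 0.003
time_s: 49.6
ee_pos: [0.472, -0.3839, 0.2074]
tcp_rot: [-1.595, -2.704, -0.0]
wrist_force: [-0.7, 0.9, -0.3]
finger_gap: 0.006
time_s: 49.9
ee_pos: [0.5104, -0.4532, 0.207]
tcp_rot: [-1.595, -2.703, -0.001]
wrist_force: [-0.7, -0.6, -0.1]
finger_gap: 0.005
time_s: 50.3
ee_pos: [0.5213, -0.4706, 0.2102]
tcp_rot: [-1.593, -2.706, -0.001]
wrist_force: [0.0, 0.3, 0.1]
finger_gap: 0.005
time_s: 50.8
ee_pos: [0.5218, -0.4715, 0.1314]
tcp_rot: [1.594, 2.707, -0.0]
wrist_force: [-0.7, 0.7, 0.4]
finger_gap: 0.006
time_s: 51.4
ee_pos: [0.5057, -0.4417, 0.1303]
tcp_rot: [1.585, 2.691, -0.011]
wrist_force: [7.3, -14.2, 24.2]
finger_gap: 0.008
{'ee_pos': array([ 0.5057, -0.4417,  0.1303]), 'tcp_rot': array([ 1.5854,  2.6908, -0.0111])}
```

View pics/g4.png

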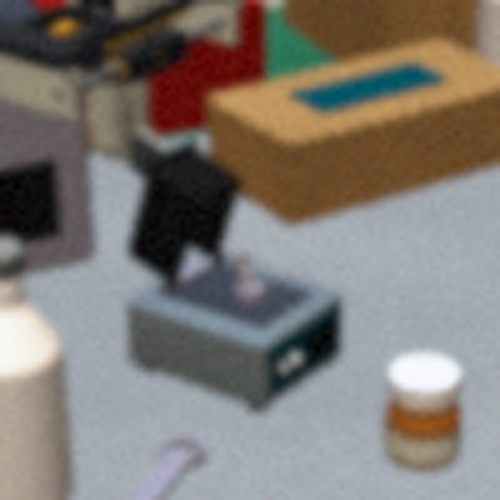

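The push is working, but the fingertip is catching on the fin: about 24 N upward, because the fin rises as the guard closes. I'll lift with the arc to relieve that before going on.

```bash
python3 -m pendant '{"offset":[[0,0,-0.08],[0,0,-0.14],[0,0,-0.14]],"rotation":[[0,0,0],[0,0,0],[0,0,0]]}'
python3 - <<'E'
from h import *
print({k:v.round(4) for k,v in readout.read_state().items() if k in('ee_pos','tcp_rot','wrist_force')})
t=vision.snapshot("scene"); cv2.imwrite("pics/g5.png",cv2.resize(t["image"][90:190,170:270,::-1],None,fx=5,fy=5,interpolation=cv2.INTER_CUBIC))
E
```

```text
time_s: 51.75
ee_pos: [0.5021, -0.4363, 0.1358]
tcp_rot: [-1.594, -2.707, 0.0]
wrist_force: [0.6, -2.6, 2.5]
finger_gap: 0.006
{'ee_pos': array([ 0.5021, -0.4363,  0.1358]), 'tcp_rot': array([-1.5942, -2.707 ,  0.    ]), 'wrist_force': array([ 0.6474, -2.5916,  2.5123])}
```

View pics/g5.png

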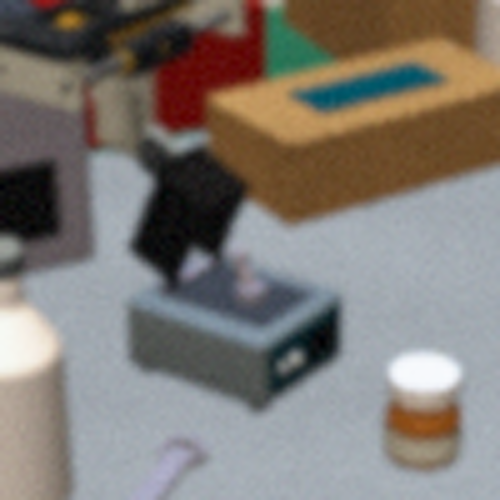

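Force is down to about 3.6 N, so I continue along the fin's arc.

```bash
python3 -m pendant '{"offset":[[0.05,0,-0.04],[0.1,0,-0.06],[0.15,0,-0.075],[0.2,0,-0.085]],"rotation":[[0,0,0],[0,0,0],[0,0,0],[0,0,0]]}'
python3 -m pendant '{"offset":[[0.05,0,-0.02],[0.1,0,-0.03],[0.15,0,-0.04],[0.2,0,-0.05],[0.25,0,-0.05]],"rotation":[[0,0,0],[0,0,0],[0,0,0],[0,0,0],[0,0,0]]}'
python3 - <<'E'
from h import *
print({k:v.round(4) for k,v in readout.read_state().items() if k in('ee_pos','tcp_rot','wrist_force')})
t=vision.snapshot("scene"); cv2.imwrite("pics/g6.png",cv2.resize(t["image"][90:190,170:270,::-1],None,fx=5,fy=5,interpolation=cv2.INTER_CUBIC))
E
```

```text
time_s: 52.2
ee_pos: [0.494, -0.422, 0.1415]
tcp_rot: [-1.593, -2.706, -0.001]
wrist_force: [0.5, 0.6, 0.6]
finger_gap: 0.003
time_s: 52.7
ee_pos: [0.4847, -0.4051, 0.1462]
tcp_rot: [1.594, 2.707, -0.0]
wrist_force: [-0.3, -0.3, -0.6]
finger_gap: 0.003
{'ee_pos': array([ 0.4847, -0.4051,  0.1462]), 'tcp_rot': array([ 1.5944e+00,  2.7067e+00, -2.0000e-04]), 'wrist_force': array([-0.3349, -0.3488, -0.622 ])}
```

View pics/g6.png

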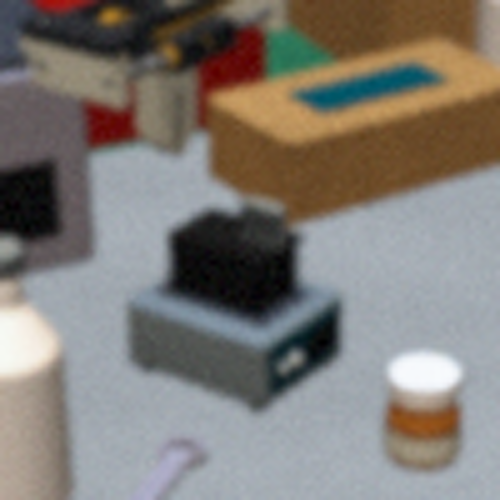

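The guard has dropped shut with the finger clear of it. I'll lift away and run the final checks.

```bash
python3 -m pendant '{"offset":[[0,0,-0.5],[0,0,-1],[0,0,-1],[0,0,-1]],"rotation":[[0,0,0],[0,0,0],[0,0,0],[0,0,0]]}'
python3 -m pendant '{"offset":[[0,0,0],[0,0,0],[0,0,0],[0,0,0],[0,0,0],[0,0,0],[0,0,0],[0,0,0],[0,0,0],[0,0,0],[0,0,0],[0,0,0]],"rotation":[[0,0,0],[0,0,0],[0,0,0],[0,0,0],[0,0,0],[0,0,0],[0,0,0],[0,0,0],[0,0,0],[0,0,0],[0,0,0],[0,0,0]]}'
python3 - <<'E'
from h import *
s=vision.snapshot("top"); t=vision.snapshot("scene")
for o in carriers(s,zs=.025,thr=140): print(np.round(o,3))
a=cv2.resize(s["image"][80:290,90:470],None,fx=1.4,fy=1.4,interpolation=cv2.INTER_CUBIC)
b=cv2.resize(t["image"],None,fx=.75,fy=.75,interpolation=cv2.INTER_AREA); 
can=np.zeros((a.shape[0]+b.shape[0],a.shape[1],3),np.uint8); can[:a.shape[0]]=a; can[a.shape[0]:,:b.shape[1]]=b
cv2.imwrite("pics/final.png",can[:600,:,::-1])
E
```

```text
time_s: 53.15
ee_pos: [0.4851, -0.4056, 0.2269]
tcp_rot: [1.593, 2.705, -0.001]
wrist_force: [-0.5, 0.5, -0.1]
finger_gap: 0.006
time_s: 54.35
ee_pos: [0.4848, -0.4053, 0.226]
tcp_rot: [1.594, 2.707, -0.0]
wrist_force: [-0.1, 0.3, 0.2]
finger_gap: 0.006
[  0.652   0.167  90.252 135.51   25.152]
[  0.601   0.166  89.251 134.217  24.871]
[6.2900e-01 6.1000e-02 7.4400e-01 8.1109e+01 2.6623e+01]
[6.2800e-01 1.1000e-02 1.1260e+00 8.1387e+01 2.7588e+01]
[ 6.2600e-01 -3.8000e-02  9.5700e-01  8.0821e+01  2.6710e+01]
[ 6.26000e-01 -8.80000e-02  1.78483e+02  8.08110e+01  2.76550e+01]
[  0.459  -0.586  88.659 103.778  47.167]
```

View pics/final.png

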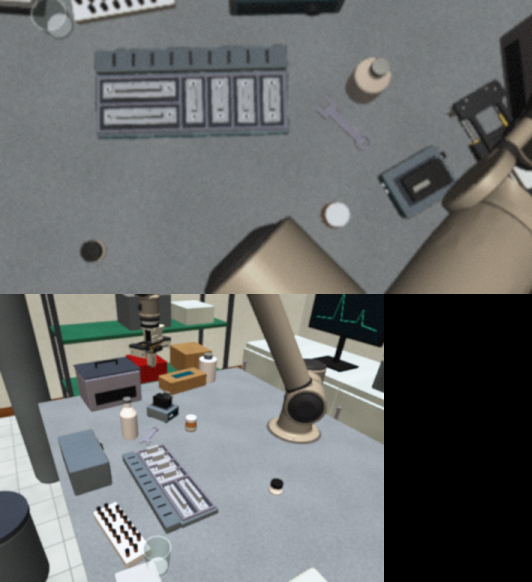

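All six carriers are in the tray, the guard is shut, the arm is clear, and the other objects are where they were.

```bash
python3 -c "
from bench import workorder; print(workorder.hand_in())"
```

```text
the job is handed in; nothing more can be done
None
```

The job is done and handed in at about 54 s of robot time. Both long carriers lie flat in the long compartments and all four short ones in the short compartments. I then lifted the guard until it stayed up, flipped the toggle to the hinge side, and pushed the guard back until its spring dropped it shut.

- **Tray:** in the last top and scene pictures all six carriers lie flat in their bays, within about 4 mm of the bay centres. I saw no knocked carrier at any point.
- **Guard and toggle:** the last close-up shows the guard shut. The toggle was seen leaning to the hinge side before the guard closed, but its measured shift in the picture was about 17 px against 24 px predicted. I put that down to reading the blurred image by eye. The guard now hides it, so I could not check it again.
- **One snag:** while I was closing the guard, a fingertip caught on the fin and the wrist force briefly reached about 29 N (limit 120 N). I lifted the fingertip to follow the fin, the force fell to about 4 N, and the close finished normally.
- **Other things on the bench:** the jar, wash bottle, wrench and pot look where they were, by eye rather than measured. The arm is clear of everything.

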